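# Set up a leather-hard cup for trimming

### The arm

A 6-joint arm with a two-finger parallel gripper is mounted at the origin on the work surface. World frame = base frame: x ahead of the robot, y to its left, z up, the work surface at z = 0. Lengths are in m, angles in rad, forces in N, time in s.
With the tool pointing down it reaches from about 0.425 to 0.95 m from the base axis. Payload 3.5 kg.
Tool frame: the origin (TCP) lies at the very end of the fingers, on their centre line; the grasp point (between the pads) lies 19 mm behind it; z points along the fingers, y is the direction in which the jaws open and shut (so a half turn about z gives the same grasp; the last joint's range is limited). The gripper opens to 85 mm and grips with 20 to 120 N. Pads are 22 mm wide; open, the fingers measure 114 mm over their backs; the gripper's body (76 mm by 85 mm) begins 54 mm behind the grasp point. The pads swing forward as they close: fully open they stand 13 mm farther back than shut.
Start: joints at [-1.432, 0.286, 1.577, -0, 1.279, -0.15], TCP at [0.192, -0.647, 0.231] pointing down, gripper open.
Joint ranges: [-2.77, 2.77], [-0.9, 2.22], [0.21, 2.48], [-1.53, 4.67], [0.24, 2.81], [-2.84, 2.84]. Speed limits (rad/s): [2.79, 2.79, 3.14, 3.14, 3.14, 3.14].

### API

Orientations are given as a unit quaternion [x, y, z, w].
In Python, from plant import get_state, read_camera, get_calibration, ticket, search_frame, cut_out, pinpoint gives the robot as it stands.
- The arm moves only by the tool move_arm, never from a script. Its argument "plan" is a list that holds one entry, the list of rows, each a list of 7 numbers: the turn, a rotation vector about the tool's x, y, z in degrees, then the shift along the tool's x, y, z in m, then the finger opening in m, from 0 to 0.0854. In form: [[[ax, ay, az, x, y, z, hand], ...]]. A call has exactly 5 rows; each row is the pose to reach, as a shift and turn from the pose measured when the call began, along the tool's axes at that moment; what a row does not reach only later rows make up. A row lasts 1/8 s, in which the tool goes at most 62.5 mm and 10.7 degrees, less where a joint would pass 70% of its speed; a pose out of reach is approached as far as the arm can. A call with a gripper value outside its range is refused whole. The fingers move at their own pace and stop on an object; "force" is the grip in N (left out, the last holds). Time passes only in rows, so rows that repeat a pose let the fingers close, or fill a call up. It gives the time, the measured TCP pose, the force and the opening at its end, in the units of the state.
- get_state(): the state, without advancing time (a new reading comes with each control period).
- read_camera(name): name is "scene" or "top"; returns the picture (384x512x3 uint8, red, green, blue); there is no depth.
- get_calibration(name): a dict with "mtx" (3x3 intrinsics, pixels), "dist_coeffs" ([k1, k2, p1, p2, k3] as OpenCV has them; the pictures are not rectified), "extrinsics" (4x4, takes a point from camera to world coordinates). Camera axes: x right, y up, looking along -z (the intrinsics and any distortion apply to the point x, -y, -z); pixel columns grow to the right and rows downward; lengths in m; the calibration is good to about 2 mm. A picture is of the moment at which its call begins. get_calibration takes no time and is no camera call.
- ticket.sign_off(): hands the job in, once; it reports no verdict.
Trained networks look in the newest picture that a camera, given by its name, has taken for a name from the list of things; names that differ only in an ending like _2 or _b are one class to them, and where a whole thing is asked for, a point or a joint stands for the part that bears it (a point fixed in the world has none). Each returns a list of dicts, best first, with "p" (0 to 1); they miss things now and then, are a little off and sometimes report something else, mostly with a low value. They report only what shows in the picture. A call takes as long as a camera call.
- search_frame(camera, query): "centre" ([column, row] in pixels, amid what is visible of it).
- cut_out(camera, query): "pixels" (384x512 bool, what is visible of it) and "centre" ([column, row] in pixels, amid what is visible of it).
- pinpoint(camera, query): "centre" ([column, row] in pixels: a listed point, or the origin of a listed thing).
The state is a dict: "time": time; "qpos": joint angles; "dq": joint speeds; "joint_efforts": joint torques, N m; "eef_pos": TCP position; "tcp_rot": TCP orientation; "contact_force": force on the tool from outside, world axes, zero at the start; "wrist_torque": the same for the moment, N m; "opening": opening from 0.0 (shut) to 1.0 (fully open).
Only numpy, scipy, OpenCV 4.12 (cv2) and the standard library are available. Lean on these libraries where they do the work, as an engineer would, in place of code of your own. Each camera call takes 0.05 s, during which the arm holds its last target.

### The job

Get the leather-hard cup ready for trimming: first pick the trimming tool off the round bat and lay it in the white tray, then turn the bat by its ear until its tabs drop into the slots and it sits fully down in the wheel head. Then push the upside-down cup along the board onto the middle of the bat, and last lower the hold-down arm until its spring pad presses lightly on the cup. The clay is still soft, so never grip or lift the cup and never let anything press on it with more than 10 N; keep it from tipping and leave the other pots, moulds and tools where they are.

Things in the scene. Friction and masses are not known exactly. Their poses are not given: they have to be found in the camera images.
- stand: Trimming stand, fixed. Origin on the table under the wheel head's axis; +y points to the hold-down's post (26 x 34 mm, at y 133 mm, 162 mm high), -y along the ware board. The head does not spin: floor at height 40 mm, upright rim round it (radius 89.5 to 98 mm, top at 54 mm) with three slots 28 mm wide, centred at its +y and 120 degrees either side of that.
- bat: Loose dark round bat, 450 g, radius 88, 22 mm thick; origin: centre of underside. Three side tabs 20 mm wide, their undersides 6 mm up: two short ones 60 degrees either side of its +x, and one along its -x with the ear. At the start they ride on the rim (origin at height 48 mm); when they meet the slots the bat drops 8 mm (origin at 40, top at 62 mm).
- ear (a point): Middle of the bat's ear, 118 mm from the bat's axis: 32 mm wide, radius 106 to 130 mm, 24 mm thick, free below. At the start it is 0.3 to 0.75 rad clockwise (from above) of its slot, the one 30 degrees from the stand's -x towards the board. Push its side with about 3 N counter-clockwise, towards the board, until it drops; the slot's walls then stop it.
- board (a point): Middle of the ware board's top, height 63 mm. The board is 120 mm wide (stand's x), runs from stand y = -104 to -304 mm, and its top is 1 mm above that of the seated bat, with a 15 mm gap between them that the cup slides across.
- cup: Unfired clay cup, upside down on the ware board, 210 to 390 g, 65 mm high, radius 42 mm at the bottom (lowest 10 mm), 36 mm at height 45 mm, 26 mm at the top. Origin: centre of its underside, z up. Slides at 1 to 3 N; over 10 N of contact dents it, as any grip does. Two spread fingertips push it without veering.
- trim_tool: Trimming tool lying on the bat: wooden handle 100 mm long, 16 mm wide, 12 mm high, with a small steel loop at its +x end (reaching 79 mm from the origin). 50 g. Origin at the middle of the underside of the handle, x along it, z up.
- tray: White tool tray, fixed, 240 mm (its x) by 130 mm (its y), 30 mm high, walls and floor 5 mm thick. Origin: centre of its underside. A thin wooden rib lies in it near its +y side.
- holddown (a joint): Hold-down arm's angle about a level hinge (along the stand's x) at stand y 130 mm, height 150 mm. 0: level, reaching to the board, pad over the wheel's middle; grows as it rises (pi/2 upright). Stiff, stays where left; about 4 N at the bar moves it. The pad meets a cup on the seated bat at 0.04 rad, presses about 3 N at 0; below -0.06 the spring is used up and it presses hard.
- holddown_bar (a point): Middle of the steel cross-bar (70 mm long, along the stand's x, 12 mm thick) at the free end of the hold-down arm, 165 mm from the hinge. Push it from behind and above to lower the arm.
- pad: Round rubber pad, radius 17 mm, on a spring plunger below the hold-down arm, 130 mm from the hinge. Origin at the centre of its underside, 28 mm below the arm's centre line when free; yields up to 14 mm, with about 1.2 N at once and 0.4 N more per mm.
- bowl: White bowl, rim radius 55 mm, 50 mm high; leave alone. Origin under its centre.
- mug: Clay mug, radius 38 mm, 80 mm high; leave alone. Origin under its centre.
- round_mould: White plaster cylinder, radius 50 mm, 70 mm high; leave alone. Origin under its centre.
- block_mould: White plaster block 90 x 110 x 80 mm; leave alone. Origin under its centre.
- wood_rib: Thin wooden rib 75 x 35 x 5 mm lying in the tray; it may be nudged but stays in the tray. Origin under its centre.

How it is judged:
On the way, in this order (a step that is already met when the one before it is completed fails the run):
1. the trimming tool lies in the tray, let go (x of trim_tool in the frame of tray between -0.09 and 0.09 m and y of trim_tool in the frame of tray between -0.055 and 0.055 m and z of trim_tool in the frame of tray below 0.025 m and contact force between trim_tool and the fingers below 0.05 N), for 0.2 s.
2. the bat has dropped fully into the wheel head (z of bat in the frame of stand below 0.042 m and angle between bat's own z axis and vertical below 0.03 rad), for 0.2 s.
3. the cup stands in the middle of the seated bat (all of step 2 and horizontal distance between cup and bat below 0.012 m and angle between cup's own z axis and vertical below 0.05 rad and z of cup in the frame of stand below 0.0645 m), for 0.2 s.
4. the hold-down pad presses on the cup (contact force between pad and cup above 0.3 N and horizontal distance between cup and bat below 0.012 m and angle between cup's own z axis and vertical below 0.05 rad and z of cup in the frame of stand below 0.0645 m), for 0.2 s.
At the end, for the whole second after the job is handed in: Trimming tool lying in the tray; bat fully down in the wheel head (within 2 mm, level); cup upright on the bat, its centre within 12 mm of the bat's; the spring pad pressing on the cup (more than 0.3 N); everything at rest (all of step 1 and all of step 2 and all of step 4 and linear speed of each of cup, trim_tool, bat below 0.01 m/s); the robot touches nothing.
It fails at once if the robot or the hold-down pad presses on the cup with more than 10 N (contact force between any of the fingers, the arm, pad and cup above 10 N).
It fails at once if the cup is tipped (angle between cup's own z axis and vertical above 0.3 rad).
It fails at once if the cup is lifted (z of cup in the frame of stand above 0.085 m).
It fails at once if another pot or mould is pushed away by more than 30 mm (distance of any of bowl, mug, round_mould, block_mould from where it was at the start of the episode above 0.03 m).
It fails at once if the wooden rib leaves the tray (horizontal distance between wood_rib and tray above 0.13 m).
It also fails if it takes over 72 s, if anything falls off the work surface, if the arm or the gripper's body presses on something with over 40 N, if the wrist force passes 120 N, or if a joint passes its speed limit or range.

## Working session

There is one attempt and no reset: what is moved stays moved. The work goes in short steps, Python scripts to look and compute and a tool call to move; the robot and the scene stay as the last step left them, time stands still between calls to the robot, and variables do not carry over. Pictures are saved under pics/ and viewed, and the job is handed in when it is done.

Besides the shell and the picture viewer there is one more tool, called after "Call:" as name([rows], argument=value, ...), one row to a line, values as JSON. move_arm: Moves the arm, as the interface text tells. Its arguments: {"type":"object","properties":{"plan":{"type":"array","items":{"type":"array","items":{"type":"array","items":{"type":"number"}}}},"force":{"type":"number"}},"required":["plan"]}

```bash
mkdir -p pics; ls; cat > h.py <<'E'
import numpy as np, cv2
from scipy.spatial.transform import Rotation as R
from plant import get_state, read_camera, get_calibration, ticket, search_frame, cut_out, pinpoint
def ray(cam,px):
    c=get_calibration(cam);K=np.array(c["mtx"]);d=np.array(c["dist_coeffs"]);T=np.array(c["extrinsics"])
    u=cv2.undistortPoints(np.array([[px]],float),K,d)[0,0]
    v=T[:3,:3]@np.array([u[0],-u[1],-1.]);return T[:3,3],v
def atz(cam,px,z):
    o,v=ray(cam,px);return o+v*(z-o[2])/v[2]
def proj(cam,P):
    c=get_calibration(cam);K=np.array(c["mtx"]);d=np.array(c["dist_coeffs"]);T=np.array(c["extrinsics"])
    P=np.atleast_2d(P);q=(P-T[:3,3])@T[:3,:3];q=q*[1,-1,-1]
    return cv2.projectPoints(q,np.zeros(3),np.zeros(3),K,d)[0][:,0]
def tri(p1,p2):
    o1,v1=ray("scene",p1);o2,v2=ray("top",p2)
    A=np.stack([v1,-v2],1);s=np.linalg.lstsq(A,o2-o1,rcond=None)[0]
    a=o1+s[0]*v1;b=o2+s[1]*v2;return (a+b)/2,np.linalg.norm(a-b)
def snap(cam,name):
    im=read_camera(cam);cv2.imwrite(f"pics/{name}.png",cv2.resize(im[...,::-1],None,fx=1.5,fy=1.5,interpolation=cv2.INTER_CUBIC));return im
E
python3 - <<'E'
from h import *
for c in("scene","top"): snap(c,c+"0"); print(np.round(get_calibration(c)["extrinsics"],3))
s=get_state();print(s)
for q in["stand","bat","ear","board","cup","trim_tool","tray","holddown_bar","pad","bowl","mug","round_mould","block_mould","wood_rib"]:
    for c in("scene","top"):
        r=pinpoint(c,q);print(q,c,[(np.round(x["centre"],1),round(x["p"],2)) for x in r[:2]])
E
```

```text
pics
[[-0.365 -0.736  0.57   1.123]
 [ 0.931 -0.295  0.215  0.177]
 [ 0.01   0.609  0.793  0.969]
 [ 0.     0.     0.     1.   ]]
[[-0.018  0.996 -0.089  0.4  ]
 [-1.    -0.02  -0.017 -0.053]
 [-0.019  0.089  0.996  1.268]
 [ 0.     0.     0.     1.   ]]
{'time': 0.1, 'qpos': array([-1.43198267e+00,  2.87096468e-01,  1.57801475e+00,  2.53643742e-05,
        1.27860790e+00, -1.49985425e-01]), 'dq': array([-0.00156763, -0.00183826, -0.00333501,  0.00128954,  0.00041222,
       -0.00066339]), 'joint_efforts': array([ 4.48259652e-04, -4.07297158e+01, -2.93700349e+01, -1.49346347e-04,
        3.40595667e-03,  1.50040040e-05]), 'eef_pos': array([ 0.1922023 , -0.64644457,  0.23008115]), 'tcp_rot': array([ 9.89592457e-01,  1.43894536e-01,  1.80796449e-05, -1.06314791e-03]), 'contact_force': array([0.32880889, 0.79094964, 0.20187124]), 'wrist_torque': array([-0.02389042,  0.06863873,  0.02007462]), 'opening': 1.0012985290076621}
stand scene [(array([402.5, 256.8]), 0.27)]
stand top []
bat scene [(array([242.6, 222.1]), 0.89), (array([174.9, 205.3]), 0.33)]
bat top [(array([252.6, 157.8]), 0.7
[... 644 characters left out ...]
1]), 0.69)]
pad scene [(array([270.5, 178. ]), 0.63)]
pad top [(array([227.7, 146.5]), 0.39), (array([277.7, 153.3]), 0.37)]
bowl scene [(array([170. , 138.8]), 0.88)]
bowl top [(array([387. , 240.9]), 0.56), (array([171.5, 260.2]), 0.44)]
mug scene [(array([359.1, 187.5]), 0.68)]
mug top [(array([173.1, 264.2]), 0.7)]
round_mould scene [(array([351.6, 318.3]), 0.92), (array([173.1, 205. ]), 0.19)]
round_mould top [(array([141.9, 116.4]), 0.9)]
block_mould scene [(array([124.4, 170.9]), 0.83)]
block_mould top [(array([169.9, 260.1]), 0.71), (array([407.2, 181.3]), 0.64)]
wood_rib scene [(array([418.8, 249.4]), 0.64), (array([352.5, 319. ]), 0.44)]
wood_rib top [(array([ 97.8, 201.8]), 0.76)]
```

View pics/scene0.png

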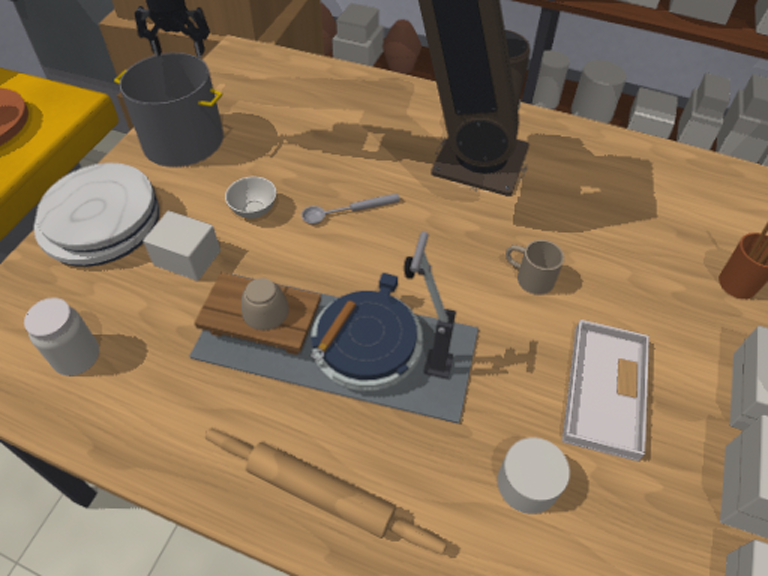

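View pics/top0.png

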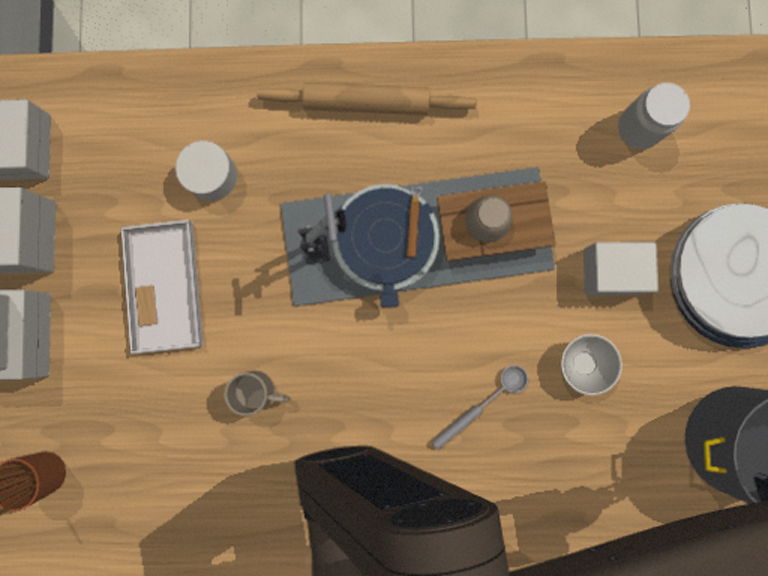

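```bash
python3 - <<'E'
from h import *
P={"bat":((242.6,222.1),(252.6,157.8),.048),"ear":((259.5,186.4),(260,201.5),.06),"board":((172.3,207.3),(326.8,148.3),.063),"cup":((176.2,207.7),(327.6,149.6),.063),"tool":((225.2,217.6),(276.6,150.7),.07),"tray":((405.4,255.9),(108,192.4),0),"bar":((284.9,164.8),(219.4,146.1),.3),"pad":((270.5,178),(227.7,146.5),.25),"bowl":((170,138.8),(387,240.9),0),"mug":((359.1,187.5),(173.1,264.2),0),"rm":((351.6,318.3),(141.9,116.4),0),"bm":((124.4,170.9),(407.2,181.3),0),"rib":((418.8,249.4),(97.8,201.8),.005)}
for k,(a,b,z) in P.items():
    t,e=tri(a,b);print(k,np.round(t,3),round(e,4),np.round(atz("scene",a,z)[:2],3),np.round(atz("top",b,z)[:2],3))
E
```

```text
bat [ 0.587 -0.048  0.062] 0.0146 [ 0.581 -0.058] [ 0.587 -0.041]
ear [ 0.464 -0.057  0.064] 0.0036 [ 0.461 -0.057] [ 0.465 -0.059]
board [ 0.61  -0.25   0.053] 0.0084 [ 0.617 -0.249] [ 0.607 -0.244]
cup [ 0.605 -0.248  0.046] 0.0027 [ 0.614 -0.239] [ 0.603 -0.246]
tool [ 0.6   -0.103  0.072] 0.0068 [ 0.598 -0.101] [ 0.602 -0.107]
tray [0.502 0.374 0.014] 0.0029 [0.492 0.379] [0.503 0.377]
bar [0.572 0.033 0.313] 0.01 [0.56  0.035] [0.576 0.029]
pad [0.581 0.012 0.268] 0.0022 [0.568 0.007] [0.584 0.014]
bowl [ 0.351 -0.411  0.011] 0.0009 [ 0.341 -0.418] [ 0.35  -0.415]
mug [ 0.292  0.202 -0.024] 0.0158 [0.309 0.209] [0.296 0.19 ]
rm [0.719 0.278 0.014] 0.0038 [0.713 0.282] [0.723 0.28 ]
bm [ 0.518 -0.48   0.003] 0.0024 [ 0.516 -0.483] [ 0.518 -0.48 ]
rib [0.475 0.402 0.022] 0.0062 [0.462 0.409] [0.476 0.405]
```

Scene: the bat is at about (367,332)/1.5 in the scene view and (385,237)/1.5 in the top view. The tool lies on its board side, the ear points toward the robot, and the hold-down arm is raised with its bar near top (330,215)/1.5. I'll zoom in to measure.

```bash
python3 - <<'E'
from h import *
a=read_camera("top")[90:220,175:385]; b=read_camera("scene")[145:285,115:330]
cv2.imwrite("pics/tz.png",cv2.resize(a[...,::-1],None,fx=3.7,fy=3.7,interpolation=cv2.INTER_CUBIC))
cv2.imwrite("pics/sz.png",cv2.resize(b[...,::-1],None,fx=3.7,fy=3.7,interpolation=cv2.INTER_CUBIC))
for q,z in(("bat",.07),("trim_tool",.082),("cup",.1),("board",.063),("tray",.03)):
  for c in("top","scene"):
    r=cut_out(c,q)
    if not r: continue
    r=r[0];m=r["pixels"].astype(np.uint8);cn=max(cv2.findContours(m,0,1)[0],key=cv2.contourArea)[:,0].astype(float)
    w=np.array([atz(c,p,z)[:2] for p in cn]).astype(np.float32)
    print(q,c,round(r["p"],2),"rect",[np.round(x,3) for x in cv2.minAreaRect(w)],"circ",[np.round(x,3) for x in cv2.minEnclosingCircle(w)])
E
```

```text
bat top 0.58 rect [array([ 0.581, -0.062]), array([0.198, 0.18 ]), np.float64(38.497)] circ [array([ 0.566, -0.052]), np.float64(0.108)]
trim_tool top 0.82 rect [array([ 0.601, -0.102]), array([0.016, 0.106]), np.float64(88.611)] circ [array([ 0.601, -0.103]), np.float64(0.054)]
trim_tool scene 0.75 rect [array([ 0.605, -0.102]), array([0.022, 0.117]), np.float64(84.015)] circ [array([ 0.606, -0.098]), np.float64(0.059)]
cup top 0.65 rect [array([ 0.607, -0.235]), array([0.077, 0.081]), np.float64(88.221)] circ [array([ 0.607, -0.236]), np.float64(0.043)]
cup scene 0.68 rect [array([ 0.621, -0.233]), array([0.113, 0.079]), np.float64(48.113)] circ [array([ 0.621, -0.233]), np.float64(0.057)]
board top 0.8 rect [array([ 0.597, -0.207]), array([0.19 , 0.297]), np.float64(6.721)] circ [array([ 0.595, -0.201]), np.float64(0.167)]
board scene 0.73 rect [array([0.732, 0.282]), array([0.096, 0.121]), np.float64(77.58)] circ [array([0.731, 0.281]), np.float64(0.061)]
tray top 0.86 rect [array([0.508, 0.369]), array([0.24 , 0.139]), np.float64(5.266)] circ [array([0.507, 0.368]), np.float64(0.133)]
tray scene 0.85 rect [array([0.512, 0.372]), array([0.258, 0.14 ]), np.float64(5.174)] circ [array([0.513, 0.372]), np.float64(0.141)]
```

View pics/tz.png

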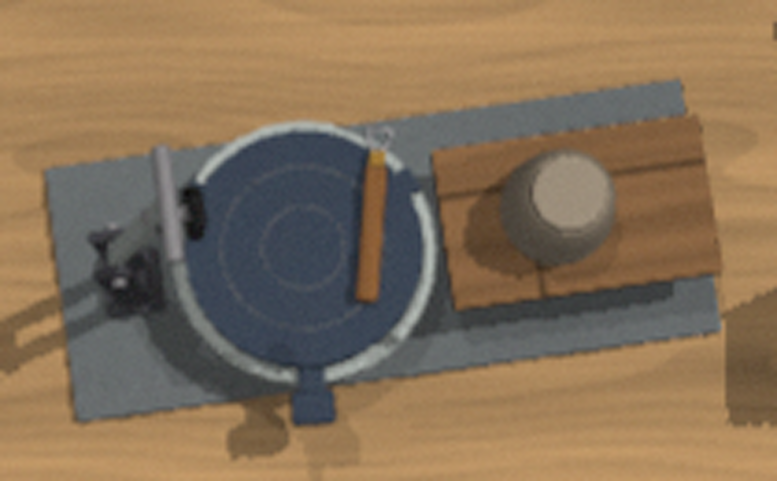

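View pics/sz.png

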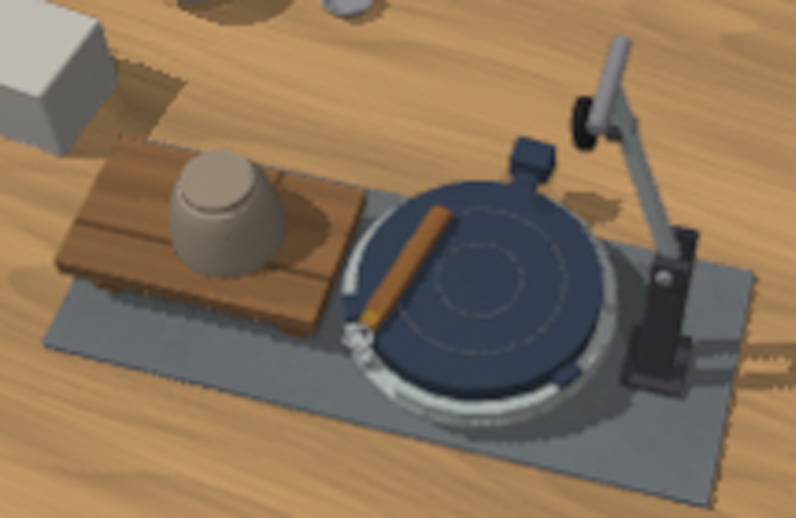

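```bash
python3 - <<'E'
from h import *
from scipy.optimize import least_squares
T=lambda u,v:(175+u/3.7,90+v/3.7); S=lambda u,v:(115+u/3.7,145+v/3.7)
tt=[T(304,247),T(433,152),T(697,116),T(720,272),T(455,308)]
ss=[S(478,281),S(313,328),S(60,268),S(120,140),S(367,188)]
L=np.array([[0,0,.07],[.06,-.104,.063],[.06,-.304,.063],[-.06,-.304,.063],[-.06,-.104,.063]])
def W(p): 
    c,s=np.cos(p[2]),np.sin(p[2]); return L@np.array([[c,s,0],[-s,c,0],[0,0,1]])+[p[0],p[1],0]
def f(p,use): 
    r=[]
    if 't' in use: r.append(proj("top",W(p))-tt)
    if 's' in use: r.append(proj("scene",W(p))-ss)
    return np.concatenate(r).ravel()
for u in("t","s","ts"):
    o=least_squares(f,[.58,-.05,.1],args=(u,));print(u,np.round(o.x,4),np.round(o.fun.reshape(-1,2),1).tolist())
p=o.x
print("tool", [np.round(atz("top",T(*q),.075)[:2],4) for q in((370,222),(376,158),(367,300),(380,140))],[np.round(atz("scene",S(*q),.082)[:2],4) for q in((408,265),(443,210),(372,322))])
print("ear",np.round(atz("top",T(313,403),.076),4),np.round(atz("scene",S(534,152),.076),4))
print("cuptop",np.round(atz("top",T(570,192),.128),4),np.round(atz("scene",S(217,172),.128),4))
a,e=tri(S(610,83),T(168,203));print("bar",a,e)
E
```

```text
t [ 0.5864 -0.0526  0.1142] [[-0.4, -0.0], [-0.6, -0.5], [0.3, -0.4], [1.0, 0.4], [-0.3, 0.5]]
s [ 0.589  -0.0474  0.1293] [[1.1, 0.2], [0.9, -0.5], [-1.8, -0.6], [-0.4, -0.3], [0.1, 1.0]]
ts [ 0.5873 -0.0504  0.1205] [[-1.2, -0.3], [-1.6, -1.0], [-0.8, -1.4], [0.2, -0.6], [-1.0, -0.1], [0.3, -0.7], [0.0, -1.8], [-2.2, -2.3], [-0.5, -1.7], [-0.3, -0.0]]
tool [array([ 0.603 , -0.1022]), array([ 0.6504, -0.1078]), array([ 0.5456, -0.0987]), array([ 0.6638, -0.111 ])] [array([ 0.6026, -0.098 ]), array([ 0.5498, -0.0938]), array([ 0.6544, -0.102 ])]
ear [ 0.4713 -0.0579  0.076 ] [ 0.4716 -0.0533  0.076 ]
cuptop [ 0.6123 -0.2402  0.128 ] [ 0.6083 -0.2389  0.128 ]
bar [0.57711345 0.02763051 0.30671762] 0.0025563950565938762
```

```bash
cat >> h.py <<'E'
def go(x,y,z,yaw):
    "shift in tool axes to target TCP, tool down, tool x at yaw(rad)"
    s=get_state();Rc=R.from_quat(s["tcp_rot"]);Rt=R.from_matrix(np.array([[np.cos(yaw),np.sin(yaw),0],[np.sin(yaw),-np.cos(yaw),0],[0,0,-1]]))
    d=Rc.inv().apply(np.array([x,y,z])-s["eef_pos"]);r=(Rc.inv()*Rt).as_rotvec(degrees=True)
    print("turn",np.round(r,1),"shift",np.round(d,4),"from",np.round(s["eef_pos"],4),"n",round(np.linalg.norm(d),3))
E
python3 -c "
from h import *
go(.602,-.101,.2,-.085)"
```

```text
turn [ 0.   0.  21.4] shift [ 0.5483 -0.4067  0.0313] from [ 0.1923 -0.647   0.2313] n 0.683
```

Call:
move_arm([
  [[0,0,4,0.05,-0.037,0.003,0.085],[0,0,8,0.1,-0.074,0.006,0.085],[0,0,12,0.15,-0.111,0.009,0.085],[0,0,16,0.2,-0.148,0.012,0.085],[0,0,21.4,0.25,-0.185,0.015,0.085]],
], force=30)

```text
time: 2.72
eef_pos: [0.3802, -0.3969, 0.2166]
tcp_rot: [0.999, -0.044, 0.0, 0.0]
contact_force: [0.8, -0.5, 0.1]
opening: 0.994
```

```bash
python3 -c "
from h import *
go(.602,-.101,.2,-.085)"
```

```text
turn [ 0.  -0.  -0.2] shift [ 0.1949 -0.3142  0.0165] from [ 0.3802 -0.3969  0.2166] n 0.37
```

Call:
move_arm([
  [[0,0,0,0.032,-0.052,0.003,0.085],[0,0,0,0.064,-0.104,0.006,0.085],[0,0,0,0.096,-0.156,0.01,0.085],[0,0,0,0.128,-0.208,0.013,0.085],[0,0,0,0.16,-0.26,0.016,0.085]],
])

```text
time: 3.35
eef_pos: [0.5636, -0.1502, 0.2008]
tcp_rot: [0.999, -0.044, 0.001, 0.001]
contact_force: [0.2, -1.0, 0.7]
opening: 0.995
```

```bash
python3 -c "
from h import *
go(.602,-.101,.13,-.085)"
```

```text
turn [ 0.1 -0.1 -0.2] shift [ 0.0339 -0.0525  0.0708] from [ 0.5636 -0.1502  0.2008] n 0.094
```

Call:
move_arm([
  [[0,0,0,0.015,-0.025,0.02,0.06],[0,0,0,0.034,-0.0525,0.04,0.06],[0,0,0,0.034,-0.0525,0.07,0.06],[0,0,0,0.034,-0.0525,0.07,0.06],[0,0,0,0.034,-0.0525,0.07,0.06]],
])

```text
time: 3.98
eef_pos: [0.6026, -0.1015, 0.1319]
tcp_rot: [0.999, -0.044, 0.001, 0.001]
contact_force: [-0.7, -0.5, 0.6]
opening: 0.699
```

```bash
python3 - <<'E'
from h import *
a=read_camera("top")[60:240,150:390]; b=read_camera("scene")[105:285,115:355]
cv2.imwrite("pics/p1.png",np.vstack([cv2.resize(x[...,::-1],None,fx=1.66*1.0,fy=1.66,interpolation=cv2.INTER_CUBIC) for x in (a,b)]))
s=get_state();p=s["eef_pos"];print(p)
for c in("top","scene"): print(proj(c,[p,[.602,-.101,.07]]))
E
```

```text
[ 0.60303587 -0.10182044  0.13277891]
[[275.68070109 146.19591988]
 [274.48608545 150.68359527]]
[[222.86117855 205.08521768]
 [224.53158142 218.61788541]]
```

View pics/p1.png

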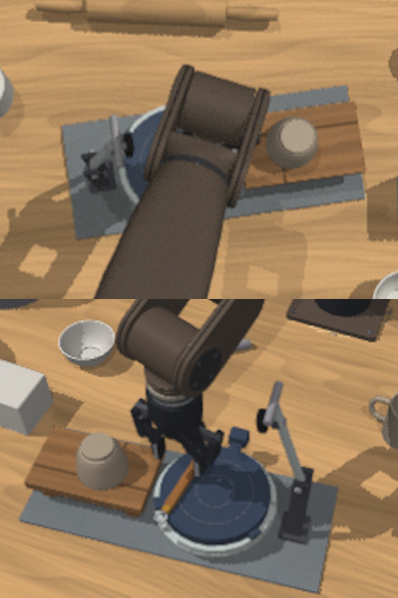

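```bash
python3 - <<'E'
from h import *
b=read_camera("scene")[150:250,180:290].copy()
x=cv2.resize(b[...,::-1],None,fx=5,fy=5,interpolation=cv2.INTER_CUBIC)
p=get_state()["eef_pos"]
yt=np.array([-np.sin(-.085),np.cos(-.085),0])
for q in(p,p+.03*yt,p-.03*yt,[.602,-.101,.082]):
    u=(proj("scene",q)[0]-[180,150])*5; cv2.circle(x,tuple(int(k) for k in u),4,(0,0,255),-1)
cv2.imwrite("pics/p2.png",x)
E
```

```text
(no output)
```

View pics/p2.png

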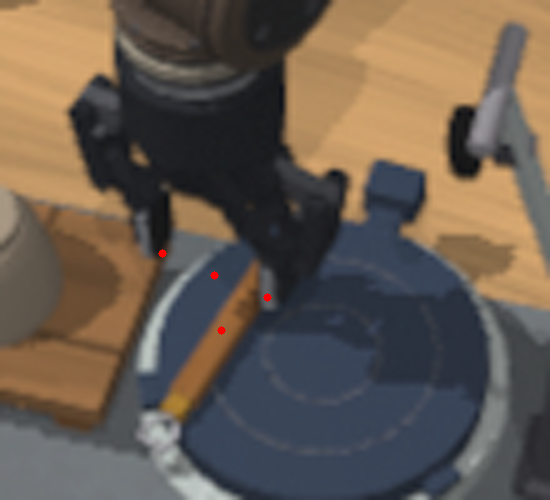

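Fingers straddle the handle (at zoom (155,250) and (268,295)), with the handle between them. Descend and close.

Call:
move_arm([
  [[0,0,0,0,0,0.025,0.06],[0,0,0,0,0,0.045,0.06],[0,0,0,0,0,0.0585,0.06],[0,0,0,0,0,0.0585,0.06],[0,0,0,0,0,0.0585,0.03]],
])

```text
time: 4.75
eef_pos: [0.6037, -0.1021, 0.0748]
tcp_rot: [0.999, -0.044, 0.003, 0.001]
contact_force: [0.3, -0.5, 0.4]
opening: 0.502
```

Call:
move_arm([
  [[0,0,0,0,0,0,0.0],[0,0,0,0,0,0,0.0],[0,0,0,0,0,0,0.0],[0,0,0,0,0,0,0.0],[0,0,0,0,0,0,0]],
], force=30)

```text
time: 5.38
eef_pos: [0.6046, -0.1023, 0.0759]
tcp_rot: [0.999, -0.044, 0.004, 0.001]
contact_force: [-0.4, -0.7, 6.4]
opening: 0.176
```

Call:
move_arm([
  [[0,0,0,0,0,-0.02,0],[0,0,0,0,0,-0.05,0],[0,0,0,0,0,-0.09,0],[0,0,0,0,0,-0.12,0],[0,0,0,0,0,-0.12,0]],
])

```text
time: 6.0
eef_pos: [0.6052, -0.1024, 0.1998]
tcp_rot: [0.999, -0.044, 0.007, 0.002]
contact_force: [-1.6, 0.0, -0.7]
opening: 0.175
```

```bash
python3 - <<'E'
from h import *
b=read_camera("scene")[90:290,150:350].copy()
cv2.imwrite("pics/p3.png",cv2.resize(b[...,::-1],None,fx=3,fy=3,interpolation=cv2.INTER_CUBIC))
go(.50,.36,.15,.09)
print(get_state()["opening"])
E
```

```text
turn [  0.2  -0.5 -10.2] shift [-0.1449 -0.4512  0.0443] from [ 0.604  -0.1021  0.1971] n 0.476
0.17198546164952858
```

View pics/p3.png

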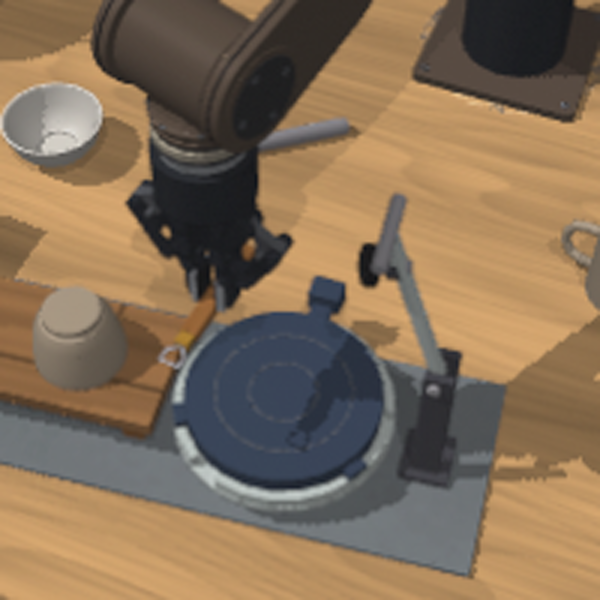

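```bash
python3 - <<'E'
from h import *
go(.49,-.10,.36,-.085);go(.48,.10,.37,0);go(.48,.2,.36,.09)
E
```

```text
turn [ 0.2 -0.6 -0.2] shift [-0.1121  0.0085 -0.164 ] from [ 0.604  -0.1021  0.1971] n 0.199
turn [ 0.2 -0.6 -5.1] shift [-0.1397 -0.1897 -0.1749] from [ 0.604  -0.1021  0.1971] n 0.293
turn [  0.2  -0.5 -10.2] shift [-0.1486 -0.2894 -0.1653] from [ 0.604  -0.1021  0.1971] n 0.365
```

Call:
move_arm([
  [[0,0,0,-0.027,0.002,-0.04,0],[0,0,0,-0.055,0.004,-0.081,0],[0,0,0,-0.083,0.006,-0.122,0],[0,0,0,-0.112,0.008,-0.164,0],[0,0,-1,-0.116,-0.02,-0.17,0]],
])

```text
time: 6.68
eef_pos: [0.488, -0.0721, 0.3678]
tcp_rot: [0.999, -0.037, 0.006, 0.003]
contact_force: [0.1, 0.8, -0.4]
opening: 0.174
```

```bash
python3 - <<'E'
from h import *
go(.48,.10,.37,0);go(.48,.22,.34,.09);print(get_state()["opening"])
E
```

```text
turn [ 0.3 -0.7 -4.2] shift [-0.0206 -0.171  -0.0033] from [ 0.488  -0.0721  0.3678] n 0.172
turn [ 0.3 -0.7 -9.4] shift [-0.0299 -0.2908  0.0261] from [ 0.488  -0.0721  0.3678] n 0.294
0.17376076808528862
```

Call:
move_arm([
  [[0,0,-2,-0.007,-0.057,-0.002,0],[0,0,-3,-0.014,-0.114,-0.003,0],[0,0,-4.2,-0.02,-0.171,-0.003,0],[0,-0.7,-7,-0.025,-0.23,0.01,0],[0,-0.7,-9.4,-0.03,-0.29,0.026,0]],
])

```text
time: 7.3
eef_pos: [0.479, 0.2209, 0.3375]
tcp_rot: [0.999, 0.046, -0.001, 0.003]
contact_force: [1.2, -0.1, 0.2]
opening: 0.171
```

```bash
python3 - <<'E'
from h import *
go(.497,.36,.20,.09);go(.497,.36,.08,.09);print(get_state()["opening"])
E
```

```text
turn [0.4 0.2 0.1] shift [ 0.031  -0.1377  0.1366] from [0.479  0.2209 0.3375] n 0.196
turn [0.4 0.2 0.1] shift [ 0.0314 -0.1385  0.2566] from [0.479  0.2209 0.3375] n 0.293
0.17056725986658644
```

Call:
move_arm([
  [[0,0,0,0.008,-0.035,0.035,0],[0,0,0,0.016,-0.07,0.07,0],[0,0,0,0.024,-0.105,0.105,0],[0,0,0,0.031,-0.138,0.16,0],[0,0,0,0.031,-0.138,0.2,0]],
])

```text
time: 7.92
eef_pos: [0.4944, 0.3606, 0.1312]
tcp_rot: [0.999, 0.047, -0.004, 0.004]
contact_force: [0.0, -0.4, -0.3]
opening: 0.17
```

```bash
python3 - <<'E'
from h import *
go(.497,.36,.014,.09);print(get_state()["opening"])
for c in("scene","top"):
    b=read_camera(c); b=b[170:320,330:480] if c=="scene" else b[120:270,40:190]
    cv2.imwrite(f"pics/q_{c}.png",cv2.resize(b[...,::-1],None,fx=3,fy=3,interpolation=cv2.INTER_CUBIC))
E
```

```text
turn [0.5 0.5 0.2] shift [ 3.600e-03 -1.000e-04  1.172e-01] from [0.4944 0.3606 0.1312] n 0.117
0.16967929975399162
```

View pics/q_scene.png

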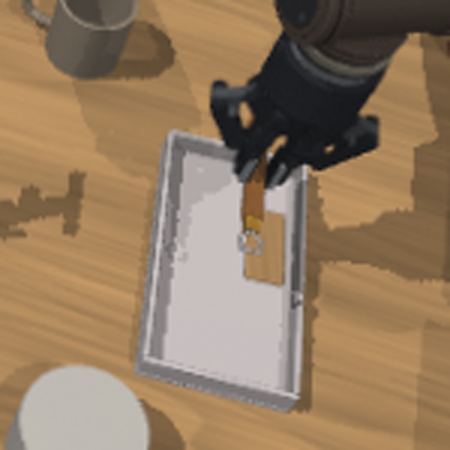

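The tool hangs over the tray, parallel to its long side, clear of the rib (265,245 in the zoom). Lower and release.

Call:
move_arm([
  [[0,0,0,0.004,0.008,0.03,0],[0,0,0,0.004,0.008,0.06,0],[0,0,0,0.004,0.008,0.09,0],[0,0,0,0.004,0.008,0.11,0],[0,0,0,0.004,0.008,0.117,0]],
])

```text
time: 8.65
eef_pos: [0.493, 0.3475, 0.0107]
tcp_rot: [0.999, 0.046, -0.012, 0.008]
contact_force: [-11.6, -6.6, 26.1]
opening: 0.172
```

Call:
move_arm([
  [[0,0,0,0,0,0,0],[0,0,0,0,0,0,0.03],[0,0,0,0,0,0,0.035],[0,0,0,0,0,0,0.035],[0,0,0,0,0,-0.03,0.035]],
])

```text
time: 9.28
eef_pos: [0.4914, 0.3469, 0.0382]
tcp_rot: [0.999, 0.046, -0.015, 0.009]
contact_force: [0.2, 0.2, 0.7]
opening: 0.407
```

Call:
move_arm([
  [[0,0,0,0,0,-0.04,0.035],[0,0,0,0,0,-0.08,0.035],[0,0,0,0,0,-0.13,0.035],[0,0,0,0,0,-0.18,0.0],[0,0,0,0,0,-0.23,0.0]],
])

```text
time: 9.9
eef_pos: [0.4977, 0.3514, 0.2697]
tcp_rot: [0.999, 0.046, -0.015, 0.009]
contact_force: [0.5, 0.7, 0.4]
opening: 0.004
```

```bash
python3 - <<'E'
from h import *
b=read_camera("scene")[170:320,330:480]
cv2.imwrite(f"pics/q2.png",cv2.resize(b[...,::-1],None,fx=3,fy=3,interpolation=cv2.INTER_CUBIC))
go(.47,.03,.38,.1);go(.45,.03,.2,.1)
E
```

```text
turn [ 0.7  1.  -0.4] shift [-0.062   0.32   -0.0962] from [0.5007 0.353  0.2788] n 0.34
turn [ 0.7  1.  -0.4] shift [-0.0789  0.316   0.0841] from [0.5007 0.353  0.2788] n 0.336
```

View pics/q2.png

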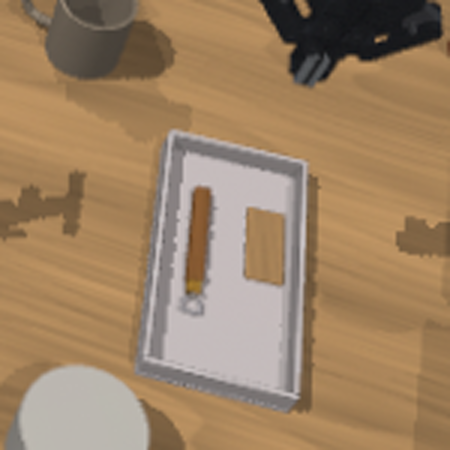

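Tool is in the tray near its −y side. Next go round to the ear's +y side with fingers shut.

```bash
python3 - <<'E'
from h import *
go(.445,.12,.25,.9)
E
```

```text
turn [  0.3   1.2 -46.3] shift [-0.0764  0.2265  0.0329] from [0.5007 0.353  0.2788] n 0.241
```

Call:
move_arm([
  [[0,0,-9,-0.015,0.045,0.005,0],[0,0,-18,-0.03,0.09,0.01,0],[0,0.5,-27,-0.046,0.135,0.016,0],[0,1,-36,-0.061,0.18,0.024,0],[0.3,1.2,-46,-0.076,0.226,0.032,0]],
])

```text
time: 10.58
eef_pos: [0.4449, 0.1202, 0.2508]
tcp_rot: [0.901, 0.434, 0.0, -0.0]
contact_force: [0.9, -0.8, 0.8]
opening: 0.002
```

```bash
python3 - <<'E'
from h import *
go(.455,.01,.13,1.33)
E
```

```text
turn [  0.   -0.  -24.7] shift [-0.08    0.0765  0.1207] from [0.4449 0.1202 0.2508] n 0.164
```

Call:
move_arm([
  [[0,0,-8,-0.02,0.019,0.03,0],[0,0,-16,-0.04,0.038,0.06,0],[0,0,-24.7,-0.06,0.057,0.09,0],[0,0,-24.7,-0.08,0.0765,0.12,0],[0,0,-24.7,-0.08,0.0765,0.12,0]],
])

```text
time: 11.2
eef_pos: [0.4531, 0.0092, 0.1283]
tcp_rot: [0.788, 0.616, -0.002, -0.002]
contact_force: [0.7, 1.0, 0.4]
opening: 0.002
```

```bash
python3 - <<'E'
from h import *
go(.4705,-.008,.046,1.33)
b=read_camera("scene")[110:260,200:350]
x=cv2.resize(b[...,::-1],None,fx=3.6,fy=3.6,interpolation=cv2.INTER_CUBIC)
for q in(get_state()["eef_pos"],[.4705,-.008,.046],[.471,-.056,.072]):
    u=(proj("scene",q)[0]-[200,110])*3.6; cv2.circle(x,tuple(int(k) for k in u),4,(0,0,255),-1)
cv2.imwrite(f"pics/e1.png",x)
E
```

```text
turn [-0.3 -0.  -0.2] shift [-0.0125  0.0215  0.0821] from [0.4531 0.0092 0.1283] n 0.086
```

View pics/e1.png

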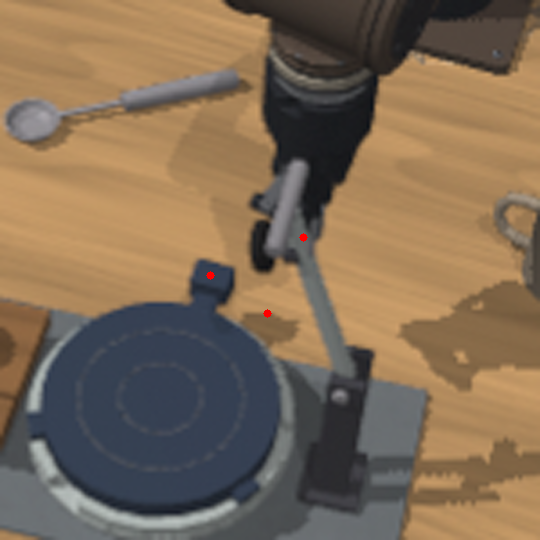

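Ear at (212,278); the descent point (268,313) is free, beside the ear and outside the rim.

Call:
move_arm([
  [[0,0,0,-0.006,0.011,0.02,0],[0,0,0,-0.0125,0.0215,0.045,0],[0,0,0,-0.0125,0.0215,0.07,0],[0,0,0,-0.0125,0.0215,0.082,0],[0,0,0,-0.0125,0.0215,0.082,0]],
])

```text
time: 11.88
eef_pos: [0.472, -0.0068, 0.0481]
tcp_rot: [0.787, 0.616, -0.0, -0.001]
contact_force: [0.3, 0.1, 0.4]
opening: 0.002
```

```bash
python3 - <<'E'
from h import *
C=np.array([.587,-.05]);r=.12
for t in(2.9,2.97,3.04,3.11,3.2,3.3,3.4,3.5,3.56,3.6):
    x,y=C+r*np.array([np.cos(t),np.sin(t)]);print(t,end=" ");go(x,y,.046,t-np.pi/2)
b=read_camera("scene")[110:260,200:350]
x=cv2.resize(b[...,::-1],None,fx=3.6,fy=3.6,interpolation=cv2.INTER_CUBIC)
cv2.imwrite(f"pics/e2.png",x)
E
```

```text
2.9 turn [-0.1 -0.  -0.1] shift [-0.0144  0.002   0.0021] from [ 0.472  -0.0068  0.0481] n 0.015
2.97 turn [-0.1 -0.1 -4.1] shift [-0.0228  0.0023  0.0021] from [ 0.472  -0.0068  0.0481] n 0.023
3.04 turn [-0.1 -0.1 -8.1] shift [-0.0312  0.0032  0.002 ] from [ 0.472  -0.0068  0.0481] n 0.031
3.11 turn [ -0.1  -0.1 -12.1] shift [-0.0395  0.0047  0.002 ] from [ 0.472  -0.0068  0.0481] n 0.04
3.2 turn [ -0.1  -0.1 -17.2] shift [-0.0499  0.0074  0.002 ] from [ 0.472  -0.0068  0.0481] n 0.05
3.3 turn [ -0.1  -0.1 -23. ] shift [-0.0612  0.0115  0.002 ] from [ 0.472  -0.0068  0.0481] n 0.062
3.4 turn [ -0.1  -0.1 -28.7] shift [-0.072   0.0168  0.002 ] from [ 0.472  -0.0068  0.0481] n 0.074
3.5 turn [ -0.1  -0.1 -34.4] shift [-0.0822  0.023   0.002 ] from [ 0.472  -0.0068  0.0481] n 0.085
3.56 turn [ -0.1  -0.1 -37.9] shift [-0.088   0.0273  0.0019] from [ 0.472  -0.0068  0.0481] n 0.092
3.6 turn [ -0.1  -0.1 -40.2] shift [-0.0917  0.0303  0.0019] from [ 0.472  -0.0068  0.0481] n 0.097
```

View pics/e2.png

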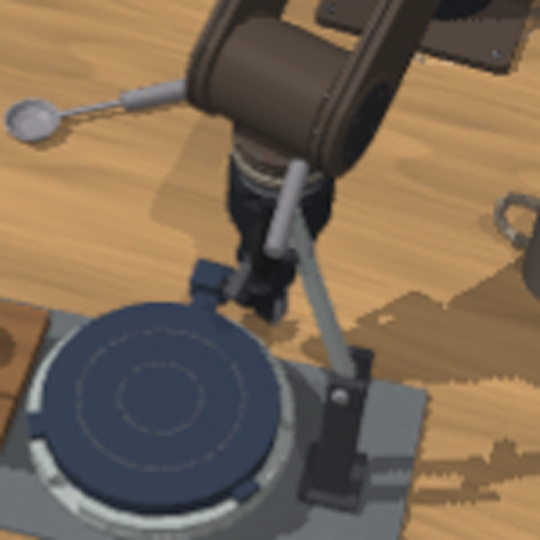

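Call:
move_arm([
  [[0,0,0,-0.0144,0.002,0.002,0],[0,0,-4,-0.0228,0.0023,0.002,0],[0,0,-8,-0.031,0.003,0.002,0],[0,0,-12,-0.0395,0.0047,0.002,0],[0,0,-17,-0.05,0.0075,0.002,0]],
])

```text
time: 12.55
eef_pos: [0.4681, -0.0576, 0.0479]
tcp_rot: [0.687, 0.727, 0.001, -0.001]
contact_force: [-0.7, 4.1, 2.2]
opening: -0.002
```

```bash
python3 - <<'E'
from h import *
C=np.array([.587,-.05]);r=.12
print(get_state()["contact_force"])
for t in(3.25,3.3,3.35,3.4,3.45,3.5,3.56,3.6):
    x,y=C+r*np.array([np.cos(t),np.sin(t)]);print(t,end=" ");go(x,y,.046,t-np.pi/2)
b=read_camera("scene")[110:260,200:350]
x=cv2.resize(b[...,::-1],None,fx=3.6,fy=3.6,interpolation=cv2.INTER_CUBIC)
cv2.imwrite(f"pics/e3.png",x)
E
```

```text
[-0.71576035  4.06568207  2.21109627]
3.25 turn [ 0.  -0.1 -3. ] shift [-0.0054 -0.0007  0.0018] from [ 0.4681 -0.0576  0.0479] n 0.006
3.3 turn [ 0.  -0.1 -5.9] shift [-0.0114 -0.0002  0.0018] from [ 0.4681 -0.0576  0.0479] n 0.012
3.35 turn [ 0.  -0.1 -8.7] shift [-0.0173  0.0005  0.0018] from [ 0.4681 -0.0576  0.0479] n 0.017
3.4 turn [  0.   -0.1 -11.6] shift [-0.0232  0.0016  0.0018] from [ 0.4681 -0.0576  0.0479] n 0.023
3.45 turn [  0.   -0.1 -14.5] shift [-0.0291  0.003   0.0018] from [ 0.4681 -0.0576  0.0479] n 0.029
3.5 turn [  0.   -0.1 -17.3] shift [-0.0348  0.0046  0.0018] from [ 0.4681 -0.0576  0.0479] n 0.035
3.56 turn [  0.   -0.1 -20.8] shift [-0.0416  0.007   0.0018] from [ 0.4681 -0.0576  0.0479] n 0.042
3.6 turn [  0.   -0.1 -23.1] shift [-0.0461  0.0087  0.0017] from [ 0.4681 -0.0576  0.0479] n 0.047
```

View pics/e3.png

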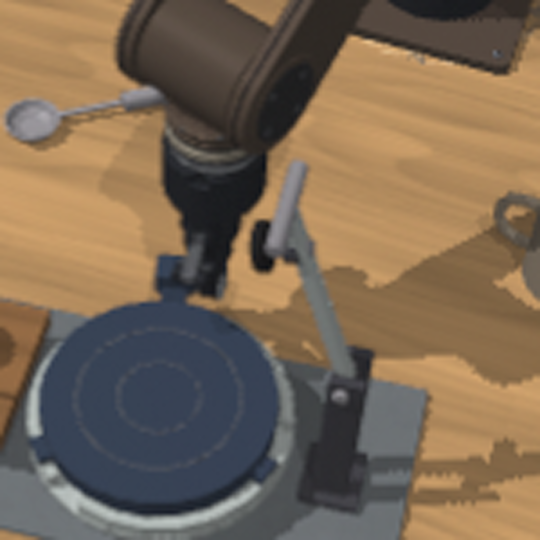

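The ear now turns with the finger (ear at (172,272), force 4 N). Continue along the arc.

Call:
move_arm([
  [[0,0,-3,-0.0055,-0.0007,0.002,0],[0,0,-6,-0.0114,-0.0002,0.002,0],[0,0,-9,-0.017,0.0005,0.002,0],[0,0,-11.6,-0.023,0.0016,0.002,0],[0,0,-14.5,-0.029,0.003,0.002,0]],
])

```text
time: 13.22
eef_pos: [0.473, -0.0876, 0.0468]
tcp_rot: [0.589, 0.808, 0.001, -0.0]
contact_force: [-0.8, 3.1, 2.6]
opening: -0.002
```

Call:
move_arm([
  [[0,0,-1,-0.003,0,0,0],[0,0,-2,-0.006,0.001,0,0],[0,0,-4,-0.009,0.0015,0,0],[0,0,-6,-0.012,0.002,0,0],[0,0,-6,-0.012,0.002,0,0]],
])

```text
time: 13.85
eef_pos: [0.4788, -0.0989, 0.0468]
tcp_rot: [0.546, 0.838, 0.001, 0.0]
contact_force: [-0.4, 0.3, -1.1]
opening: -0.004
```

```bash
python3 - <<'E'
from h import *
C=np.array([.587,-.05]);r=.12
print(get_state()["contact_force"])
for t in(3.4,3.45,3.5,3.56,3.6,3.65):
    x,y=C+r*np.array([np.cos(t),np.sin(t)]);print(t,end=" ");go(x,y,.046,t-np.pi/2)
b=read_camera("scene")[110:260,200:350]
x=cv2.resize(b[...,::-1],None,fx=3.6,fy=3.6,interpolation=cv2.INTER_CUBIC)
cv2.imwrite(f"pics/e4.png",x)
E
```

```text
[-0.40323596  0.30716148 -1.05391475]
3.4 turn [ 0.1 -0.1  9. ] shift [0.0198 0.0002 0.0008] from [ 0.4788 -0.0989  0.0468] n 0.02
3.45 turn [ 0.1 -0.1  6.1] shift [ 0.0139 -0.0006  0.0008] from [ 0.4788 -0.0989  0.0468] n 0.014
3.5 turn [ 0.1 -0.   3.2] shift [ 0.0079 -0.0011  0.0008] from [ 0.4788 -0.0989  0.0468] n 0.008
3.56 turn [ 0.1 -0.  -0.2] shift [ 0.0007 -0.0013  0.0008] from [ 0.4788 -0.0989  0.0468] n 0.002
3.6 turn [ 0.1 -0.  -2.5] shift [-0.0041 -0.0012  0.0008] from [ 0.4788 -0.0989  0.0468] n 0.004
3.65 turn [ 0.1 -0.  -5.4] shift [-0.0101 -0.0007  0.0008] from [ 0.4788 -0.0989  0.0468] n 0.01
```

View pics/e4.png

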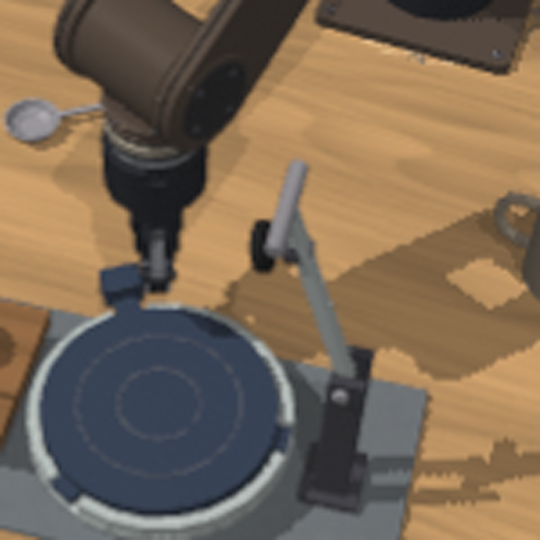

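The bat centre has moved down in the picture and the tabs sit in the rim gaps at (68,487) and (283,437); force fell to zero. I'll back off and measure with the arm clear.

Call:
move_arm([
  [[0,0,0,0.008,0,0,0],[0,0,0,0.012,0,-0.04,0],[0,0,0,0.012,0,-0.09,0],[0,0,0,0.012,0,-0.14,0],[0,0,5,0.0,0.0,-0.17,0.03]],
])

```text
time: 14.52
eef_pos: [0.4795, -0.0988, 0.2203]
tcp_rot: [0.583, 0.812, 0.001, 0.003]
contact_force: [0.5, -0.8, -0.1]
opening: 0.202
```

```bash
python3 - <<'E'
from h import *
go(.62,-.33,.22,1.69)
E
```

```text
turn [ 0.3  0.1 11.8] shift [-0.264   0.0591  0.0014] from [ 0.4795 -0.0988  0.2203] n 0.271
```

Call:
move_arm([
  [[0,0,3,-0.053,0.012,-0.01,0.05],[0,0,6,-0.106,0.024,-0.01,0.05],[0,0,9,-0.158,0.035,-0.01,0.05],[0,0,11.8,-0.211,0.047,0,0.05],[0,0,11.8,-0.264,0.059,0,0.05]],
])

```text
time: 15.15
eef_pos: [0.6205, -0.3308, 0.2203]
tcp_rot: [0.664, 0.748, 0.002, 0.002]
contact_force: [1.1, 0.2, 0.3]
opening: 0.585
```

```bash
python3 - <<'E'
from h import *
a=read_camera("top")[90:220,175:385]; b=read_camera("scene")[145:285,115:330]
cv2.imwrite("pics/tz2.png",cv2.resize(a[...,::-1],None,fx=3.7,fy=3.7,interpolation=cv2.INTER_CUBIC))
cv2.imwrite("pics/sz2.png",cv2.resize(b[...,::-1],None,fx=3.7,fy=3.7,interpolation=cv2.INTER_CUBIC))
p=get_state()["eef_pos"];print(p,get_state()["opening"])
T=lambda P:(proj("top",P)-[175,90])*3.7
S=lambda P:(proj("scene",P)-[115,145])*3.7
print("tcp",T(p),S(p))
for z in(.062,.07): print(z,T([.587,-.05,z]),S([.587,-.05,z]))
E
```

```text
[ 0.62090377 -0.33393102  0.21918813] 0.5912817344326058
tcp [[737.46392722 149.31002441]] [[61.56523297 60.62145985]]
0.062 [[299.09520852 247.87439548]] [[479.92484925 284.46239129]]
0.07 [[299.03751118 246.20068396]] [[479.82938208 278.3423637 ]]
```

View pics/tz2.png

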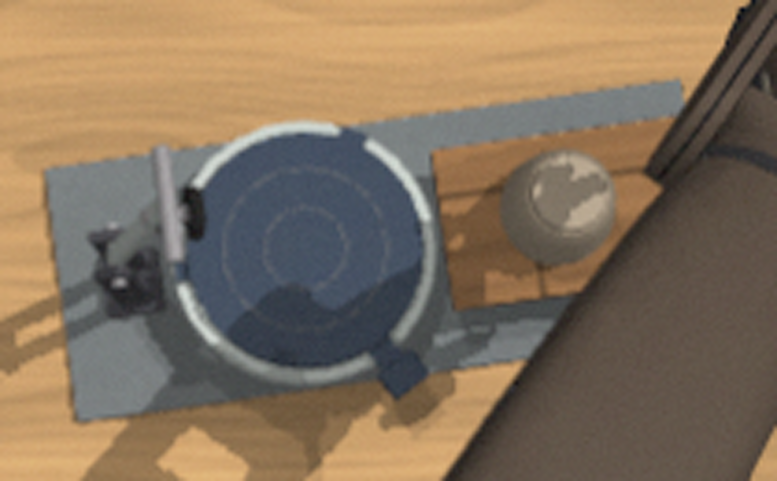

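View pics/sz2.png

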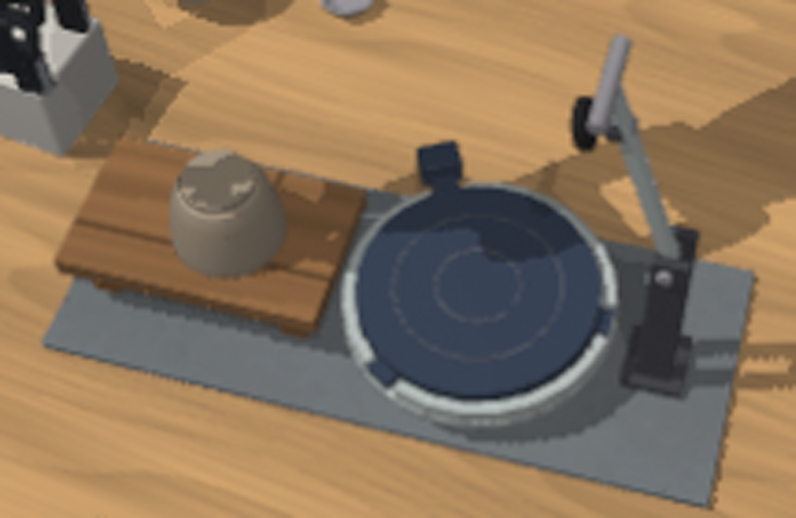

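```bash
python3 - <<'E'
from h import *
T=lambda u,v:(175+u/3.7,90+v/3.7); S=lambda u,v:(115+u/3.7,145+v/3.7)
for c,b,k in(("top",T(305,249),T(570,192)),("scene",S(477,286),S(217,172))):
    B=atz(c,b,.062)[:2];K=atz(c,k,.128)[:2];d=K-B;print(c,B,K,"d",d,np.linalg.norm(d),"dir",np.arctan2(d[0],-d[1]))
for c in("top","scene"):
    for r in cut_out(c,"cup")[:1]:
        print(c,r["p"],r["centre"]); m=r["pixels"];ys,xs=np.nonzero(m);print(xs.min(),xs.max(),ys.min(),ys.max())
go(.621,-.325,.1,1.69)
E
```

```text
top [ 0.58606846 -0.05434295] [ 0.61225028 -0.24019646] d [ 0.02618182 -0.18585351] 0.18768861144731724 dir 0.1399524570545666
scene [ 0.58897225 -0.05144207] [ 0.60827763 -0.23892259] d [ 0.01930538 -0.18748051] 0.18847185664115093 dir 0.10261107457415326
top 0.19 [97.3, 200.4]
89 104 190 216
turn [ 0.3  0.  -0. ] shift [0.0051 0.0011 0.1204] from [ 0.6199 -0.3302  0.2204] n 0.121
```

```bash
python3 - <<'E'
from h import *
go(.6188,-.312,.0655,1.69)
E
```

```text
turn [ 0.3  0.  -0. ] shift [0.0183 0.0003 0.1549] from [ 0.6199 -0.3302  0.2204] n 0.156
```

Call:
move_arm([
  [[0,0,0,0.009,0,0.04,0.05],[0,0,0,0.018,0,0.08,0.05],[0,0,0,0.018,0,0.12,0.05],[0,0,0,0.018,0,0.14,0.05],[0,0,0,0.018,0,0.148,0.05]],
])

```text
time: 15.98
eef_pos: [0.6182, -0.3114, 0.072]
tcp_rot: [0.664, 0.748, 0.002, 0.001]
contact_force: [-0.5, 0.4, 0.2]
opening: 0.585
```

```bash
python3 - <<'E'
from h import *
print(get_state()["contact_force"],get_state()["opening"])
b=read_camera("scene")[130:250,110:270]
x=cv2.resize(b[...,::-1],None,fx=4.5,fy=4.5,interpolation=cv2.INTER_CUBIC)
p=get_state()["eef_pos"]
for q in(p,p+[.025,.003,0],p-[.025,.003,0]):
    u=(proj("scene",q)[0]-[110,130])*4.5; cv2.circle(x,tuple(int(k) for k in u),3,(0,0,255),-1)
cv2.imwrite("pics/c1.png",x)
go(.6178,-.304,.066,1.69)
E
```

```text
[-0.48657396  0.36698196  0.15162067] 0.5847638323637377
turn [ 0.3  0.  -0. ] shift [0.0077 0.0004 0.0058] from [ 0.6183 -0.3117  0.0718] n 0.01
```

View pics/c1.png

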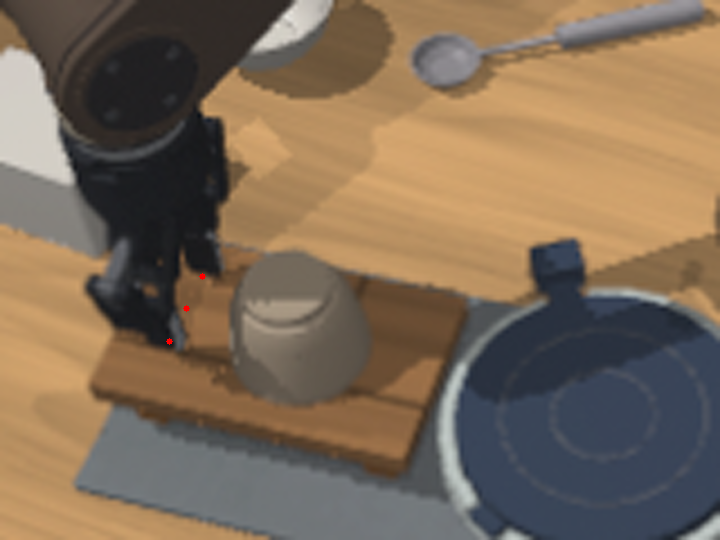

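Fingers are behind the cup, straddling its centre line (tips at (180,350) and (212,272)); cup at (298,330). Go down the last few mm and approach slowly.

Call:
move_arm([
  [[0,0,0,0,0,0.004,0.05],[0,0,0,0.002,0,0.006,0.05],[0,0,0,0.006,0,0.006,0.05],[0,0,0,0.01,0,0.006,0.05],[0,0,0,0.013,0,0.006,0.05]],
])

```text
time: 16.65
eef_pos: [0.6169, -0.2985, 0.0661]
tcp_rot: [0.664, 0.748, 0.002, 0.002]
contact_force: [0.7, 0.1, 0.6]
opening: 0.582
```

Call:
move_arm([
  [[0,0,0,0.003,0,0,0.05],[0,0,0,0.006,0,0,0.05],[0,0,0,0.009,0,0,0.05],[0,0,0,0.012,0,0,0.05],[0,0,0,0.015,0,0,0.05]],
])

```text
time: 17.27
eef_pos: [0.6152, -0.2837, 0.0661]
tcp_rot: [0.664, 0.748, 0.002, 0.002]
contact_force: [0.9, -1.1, -1.2]
opening: 0.588
```

Call:
move_arm([
  [[0,0,0,0.003,0,0,0.05],[0,0,0,0.006,0,0,0.05],[0,0,0,0.009,0,0,0.05],[0,0,0,0.012,0,0,0.05],[0,0,0,0.015,0,0,0.05]],
])

```text
time: 17.9
eef_pos: [0.6133, -0.2688, 0.0662]
tcp_rot: [0.664, 0.748, 0.002, 0.002]
contact_force: [-1.3, -1.6, -0.6]
opening: 0.585
```

```bash
python3 - <<'E'
from h import *
print(get_state()["contact_force"],get_state()["opening"])
b=read_camera("scene")[130:250,110:270]
x=cv2.resize(b[...,::-1],None,fx=4.5,fy=4.5,interpolation=cv2.INTER_CUBIC)
cv2.imwrite("pics/c2.png",x)
u=np.array([-.1197,.9928]);a=np.array([.6188,-.312])
p=get_state()["eef_pos"];print("lateral",(p[:2]-a)@[.9928,.1197],"along to bat",(np.array([.5875,-.053])-p[:2])@u)
go(*(a+u*.1),.066,1.69)
E
```

```text
[-1.34975379 -1.56895844 -0.56574442] 0.5853893132994393
lateral -0.0002555199136688038 along to bat 0.2168461242251479
turn [0.3 0.  0. ] shift [0.056  0.0002 0.0001] from [ 0.6133 -0.2683  0.0661] n 0.056
```

View pics/c2.png

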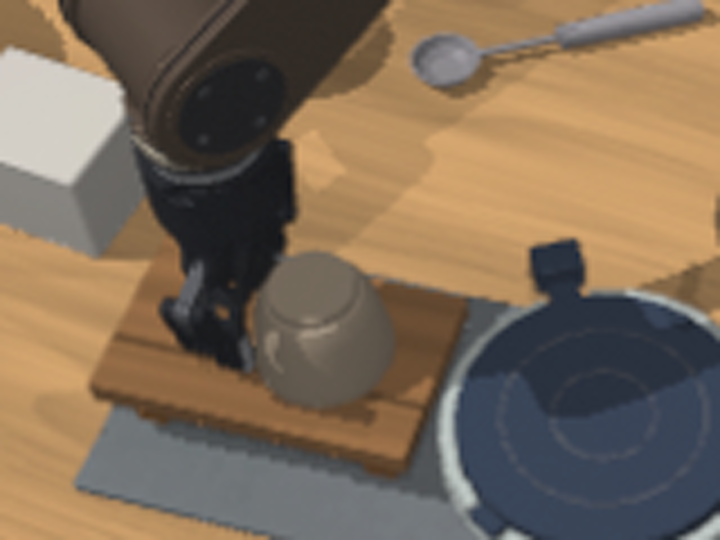

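The cup (now (322,325)) slides upright in front of both fingertips. Keep pushing.

Call:
move_arm([
  [[0,0,0,0.004,0,0,0.05],[0,0,0,0.009,0,0,0.05],[0,0,0,0.014,0,0,0.05],[0,0,0,0.019,0,0,0.05],[0,0,0,0.024,0,0,0.05]],
])

```text
time: 18.58
eef_pos: [0.6104, -0.2441, 0.0661]
tcp_rot: [0.664, 0.748, 0.002, 0.002]
contact_force: [-0.5, -1.8, 0.1]
opening: 0.587
```

Call:
move_arm([
  [[0,0,0,0.004,0,0,0.05],[0,0,0,0.009,0,0,0.05],[0,0,0,0.014,0,0,0.05],[0,0,0,0.019,0,0,0.05],[0,0,0,0.024,0,0,0.05]],
])

```text
time: 19.2
eef_pos: [0.6075, -0.2199, 0.0661]
tcp_rot: [0.664, 0.748, 0.002, 0.002]
contact_force: [-0.1, -1.3, 1.0]
opening: 0.589
```

Call:
move_arm([
  [[0,0,0,0.004,0,0,0.05],[0,0,0,0.009,0,0,0.05],[0,0,0,0.014,0,0,0.05],[0,0,0,0.019,0,0,0.05],[0,0,0,0.024,0,0,0.05]],
])

```text
time: 19.82
eef_pos: [0.6048, -0.196, 0.0664]
tcp_rot: [0.664, 0.748, 0.002, 0.002]
contact_force: [0.4, -2.4, 0.4]
opening: 0.586
```

```bash
cat > look.py <<'E'
from h import *
import sys
print(get_state()["contact_force"],get_state()["opening"])
b=read_camera("scene")[130:250,130:290]
cv2.imwrite(f"pics/{sys.argv[1]}.png",cv2.resize(b[...,::-1],None,fx=4.5,fy=4.5,interpolation=cv2.INTER_CUBIC))
u=np.array([-.1197,.9928]);a=np.array([.6188,-.312])
p=get_state()["eef_pos"];print("lateral",(p[:2]-a)@[.9928,.1197],"along to bat",(np.array([.5875,-.053])-p[:2])@u,p)
E
python3 look.py c3
```

```text
[ 0.37848344 -2.43392283  0.44096802] 0.585584513901965
lateral -3.175337460592743e-05 along to bat 0.1433602099351907 [ 0.60470086 -0.19532601  0.06635639]
```

View pics/c3.png

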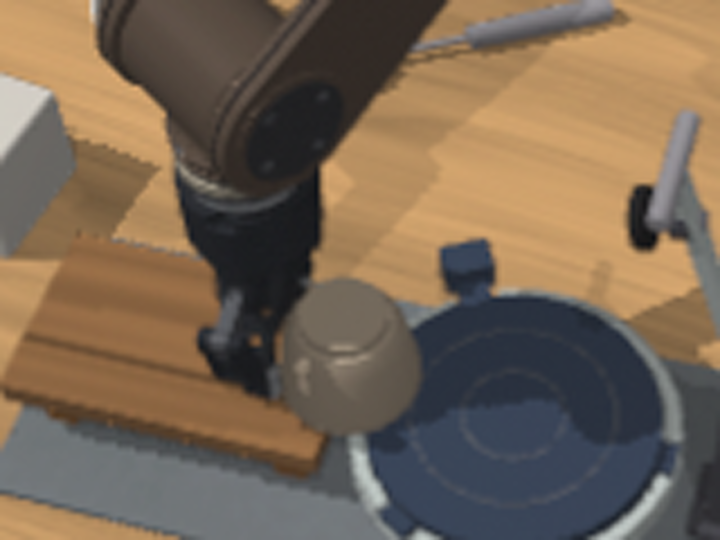

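Call:
move_arm([
  [[0,0,0,0.004,0,0,0.05],[0,0,0,0.009,0,0,0.05],[0,0,0,0.014,0,0,0.05],[0,0,0,0.019,0,0,0.05],[0,0,0,0.024,0,0,0.05]],
])

```text
time: 20.5
eef_pos: [0.6015, -0.171, 0.066]
tcp_rot: [0.663, 0.748, 0.002, 0.002]
contact_force: [0.8, -1.5, -0.9]
opening: 0.582
```

Call:
move_arm([
  [[0,0,0,0.004,0,0,0.05],[0,0,0,0.009,0,0,0.05],[0,0,0,0.014,0,0,0.05],[0,0,0,0.019,0,0,0.05],[0,0,0,0.024,0,0,0.05]],
])

```text
time: 21.12
eef_pos: [0.5987, -0.1468, 0.0662]
tcp_rot: [0.663, 0.748, 0.002, 0.002]
contact_force: [0.2, -1.6, -0.9]
opening: 0.585
```

Call:
move_arm([
  [[0,0,0,0.004,0,0,0.05],[0,0,0,0.008,0,0,0.05],[0,0,0,0.012,0,0,0.05],[0,0,0,0.016,0,0,0.05],[0,0,0,0.018,0,0,0.05]],
])

```text
time: 21.75
eef_pos: [0.5965, -0.1287, 0.0661]
tcp_rot: [0.663, 0.748, 0.002, 0.002]
contact_force: [0.0, -1.6, -0.5]
opening: 0.587
```

```bash
python3 look.py c4
```

```text
[ 0.00202261 -1.58819589 -0.47883844] 0.5866185910318746
lateral -0.00018037998761407073 along to bat 0.07605947841421713 [ 0.59649724 -0.1285263   0.06610937]
```

View pics/c4.png

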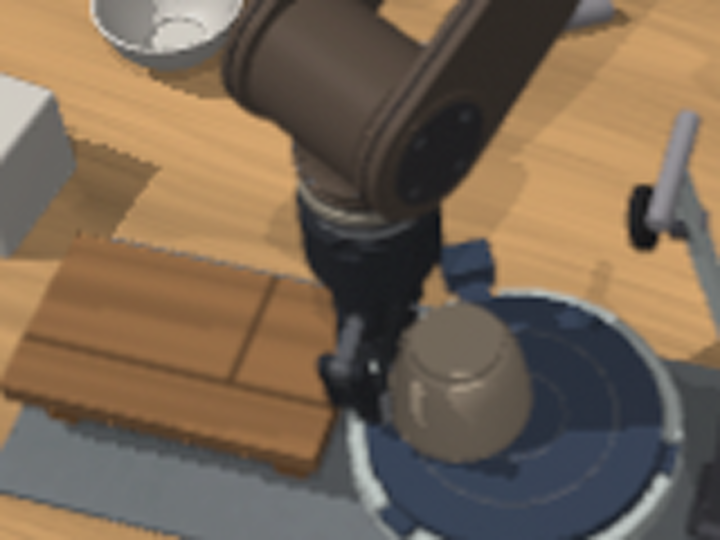

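```bash
cat > cc.py <<'E'
from h import *
import sys
cx,cy=map(float,sys.argv[1:3])
S=lambda u,v:(130+u/4.5,130+v/4.5)
B=atz("scene",(115+477/3.7,145+286/3.7),.062)[:2]
B2=atz("scene",S(513,415),.062)[:2]
K=atz("scene",S(cx,cy),.127)[:2]
u=np.array([-.1197,.9928]);v=np.array([.9928,.1197])
print("B",B,B2,"cup",K,"lat",(K-B)@v,"along remaining",(B-K)@u)
# overlay of ideal cup
def ring(r,z,c): return np.array([[c[0]+r*np.cos(t),c[1]+r*np.sin(t),z] for t in np.linspace(0,6.3,60)])
im=read_camera("scene")[130:250,130:290]
x=cv2.resize(im[...,::-1],None,fx=4.5,fy=4.5,interpolation=cv2.INTER_CUBIC)
D=lambda P,col:cv2.polylines(x,[((proj("scene",P)-[130,130])*4.5).astype(np.int32)],False,col,1)
D(ring(.026,.127,K),(0,0,255));D(ring(.042,.065,K),(0,0,255));D(ring(.088,.062,B),(0,255,0));D(ring(.003,.062,B),(0,255,0))
cv2.imwrite(f"pics/{sys.argv[3]}.png",x)
E
python3 cc.py 456 342 c5
```

```text
B [ 0.58897225 -0.05144207] [ 0.58867645 -0.05133255] cup [ 0.59408847 -0.08283069] lat 0.0013221623072107946 along remaining 0.031775034873646885
```

View pics/c5.png

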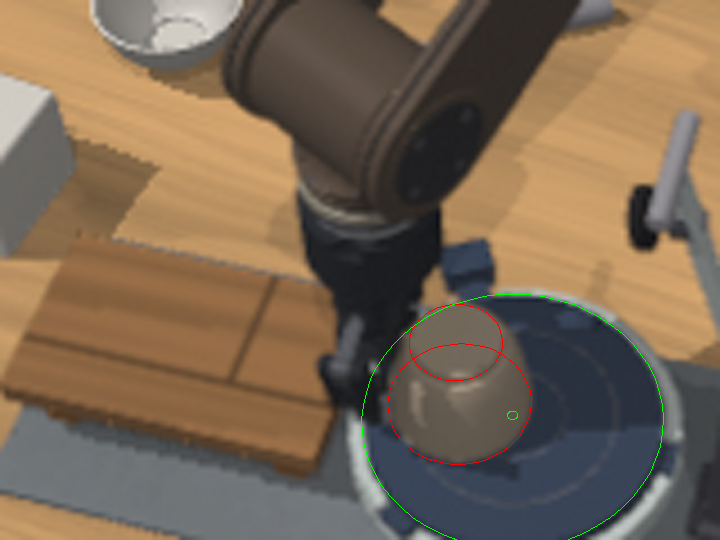

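Overlaid rings match the picture: cup 32 mm short of the bat centre, 1 mm aside. Push 32 mm more.

Call:
move_arm([
  [[0,0,0,0.003,0,0,0.05],[0,0,0,0.007,0,0,0.05],[0,0,0,0.011,0,0,0.05],[0,0,0,0.015,0,0,0.05],[0,0,0,0.018,0,0,0.05]],
])

```text
time: 22.48
eef_pos: [0.5943, -0.1104, 0.0662]
tcp_rot: [0.663, 0.748, 0.002, 0.002]
contact_force: [0.6, -1.5, -0.3]
opening: 0.586
```

Call:
move_arm([
  [[0,0,0,0.003,0,0,0.05],[0,0,0,0.006,0,0,0.05],[0,0,0,0.009,0,0,0.05],[0,0,0,0.012,0,0,0.05],[0,0,0,0.0135,0,0,0.05]],
])

```text
time: 23.1
eef_pos: [0.5927, -0.0968, 0.0661]
tcp_rot: [0.663, 0.748, 0.002, 0.002]
contact_force: [0.7, -1.7, -0.0]
opening: 0.588
```

```bash
python3 look.py c6; python3 cc.py 513 352 c7
```

```text
[ 0.74569133 -1.67738201 -0.02511494] 0.5883083429355583
lateral -0.0002125510833190495 along to bat 0.043978915429078204 [ 0.59262518 -0.09667993  0.06611353]
B [ 0.58897225 -0.05144207] [ 0.58867645 -0.05133255] cup [ 0.58853264 -0.05070303] lat -0.00034798175388204157 along remaining -0.000786339453964173
```

View pics/c7.png

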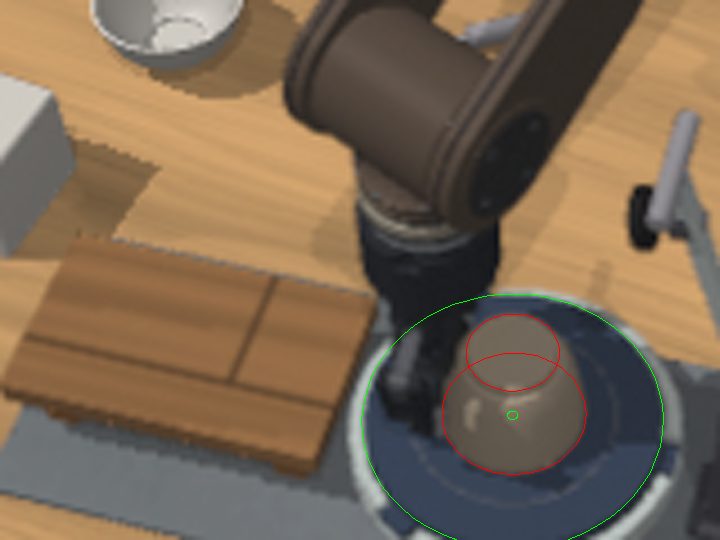

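Cup is centred on the bat (rings overlap, offset <1 mm), upright. Back off, then rise.

Call:
move_arm([
  [[0,0,0,-0.01,0,0,0.05],[0,0,0,-0.025,0,0,0.05],[0,0,0,-0.045,0,0,0.05],[0,0,0,-0.06,0,-0.02,0.05],[0,0,0,-0.06,0,-0.07,0.05]],
])

```text
time: 23.82
eef_pos: [0.5975, -0.1581, 0.1336]
tcp_rot: [0.664, 0.748, 0.001, -0.002]
contact_force: [0.4, -0.3, 0.2]
opening: 0.588
```

Call:
move_arm([
  [[0,0,0,0,0,-0.06,0.035],[0,0,0,0,0,-0.12,0.035],[0,0,0,0,0,-0.18,0.035],[0,0,0,0,0,-0.24,0.035],[0,0,0,0,0,-0.27,0.035]],
])

```text
time: 24.45
eef_pos: [0.5985, -0.1608, 0.409]
tcp_rot: [0.665, 0.747, 0.002, 0.002]
contact_force: [0.0, 0.2, 0.9]
opening: 0.41
```

```bash
python3 - <<'E'
from h import *
print(get_state()["eef_pos"])
a=read_camera("top")[90:220,175:385]; b=read_camera("scene")[130:250,170:330]
cv2.imwrite("pics/b1.png",cv2.resize(b[...,::-1],None,fx=4.5,fy=4.5,interpolation=cv2.INTER_CUBIC))
cv2.imwrite("pics/b1t.png",cv2.resize(a[...,::-1],None,fx=3.7,fy=3.7,interpolation=cv2.INTER_CUBIC))
O=np.array([.5875,-.053]);u=np.array([-.1197,.9928])
go(*(O+u*.13),.40,1.69)
E
```

```text
[ 0.59851768 -0.16079191  0.40903755]
turn [ 0.4  0.1 -0.1] shift [0.2385 0.0006 0.0092] from [ 0.599  -0.1609  0.4096] n 0.239
```

View pics/b1.png

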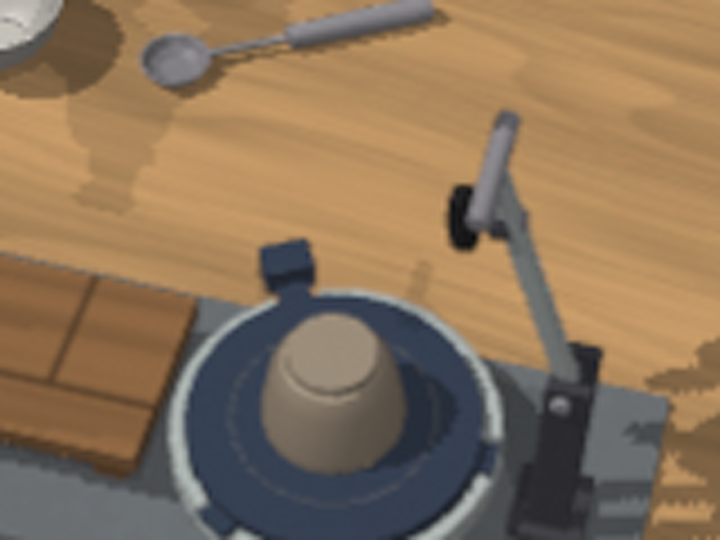

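View pics/b1t.png

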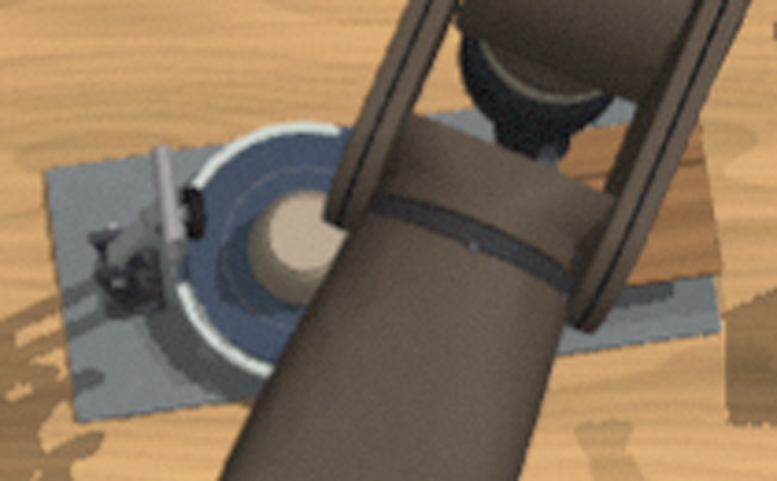

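```bash
cat >> h.py <<'E'
O=np.array([.5875,-.053]);U=np.array([-.1197,.9928]);V=np.array([.9928,.1197])
def st(x,y,z): return np.array([*(O+V*x+U*y),z])
def bar(phi): return .130-.165*np.cos(phi),.150+.165*np.sin(phi)
E
python3 - <<'E'
from h import *
tt=np.array([(160,150),(173,260)])/3.7+[175,90]; ss=np.array([(478,222),(508,120)])/4.5+[170,130]
# top crop: up=+x ; scene: lower end = +x
for ph in(1.1,1.15,1.2,1.25,1.3,1.35):
    y,z=bar(ph);P=np.array([st(.035,y,z),st(-.035,y,z)])
    print(ph,np.round(st(0,y,z),3),np.round(proj("top",P)-tt,1).tolist(),np.round(proj("scene",P)-ss,1).tolist())
E
```

```text
1.1 [0.581 0.002 0.297] [[11.5, -2.1], [12.3, -0.8]] [[-13.0, 1.1], [-12.1, -0.2]]
1.15 [0.58  0.009 0.301] [[8.1, -2.0], [8.8, -0.6]] [[-9.5, 0.7], [-8.8, -0.7]]
1.2 [0.579 0.017 0.304] [[4.6, -1.8], [5.3, -0.3]] [[-5.9, 0.5], [-5.3, -1.0]]
1.25 [0.578 0.024 0.307] [[1.0, -1.6], [1.7, -0.0]] [[-2.2, 0.4], [-1.8, -1.1]]
1.3 [0.577 0.032 0.309] [[-2.7, -1.3], [-2.0, 0.3]] [[1.6, 0.5], [1.9, -1.2]]
1.35 [0.576 0.04  0.311] [[-6.4, -1.0], [-5.7, 0.7]] [[5.4, 0.7], [5.5, -1.1]]
```

Call:
move_arm([
  [[0,0,0,0.05,0,0.0,0.035],[0,0,0,0.1,0,0.0,0.035],[0,0,0,0.15,0,0.0,0.035],[0,0,0,0.2,0,0.005,0.035],[0,0,0,0.238,0,0.009,0.035]],
])

```text
time: 25.18
eef_pos: [0.5708, 0.0766, 0.3976]
tcp_rot: [0.665, 0.747, 0.001, 0.002]
contact_force: [0.3, -0.5, -0.6]
opening: 0.412
```

```bash
python3 - <<'E'
from h import *
go(*st(0,.13,.294),1.69)
b=read_camera("scene")[90:250,170:330]
cv2.imwrite("pics/b2.png",cv2.resize(b[...,::-1],None,fx=3.6,fy=3.6,interpolation=cv2.INTER_CUBIC))
E
```

```text
turn [ 0.2  0.1 -0.1] shift [-0.0006  0.0007  0.1036] from [0.5708 0.0766 0.3976] n 0.104
```

View pics/b2.png

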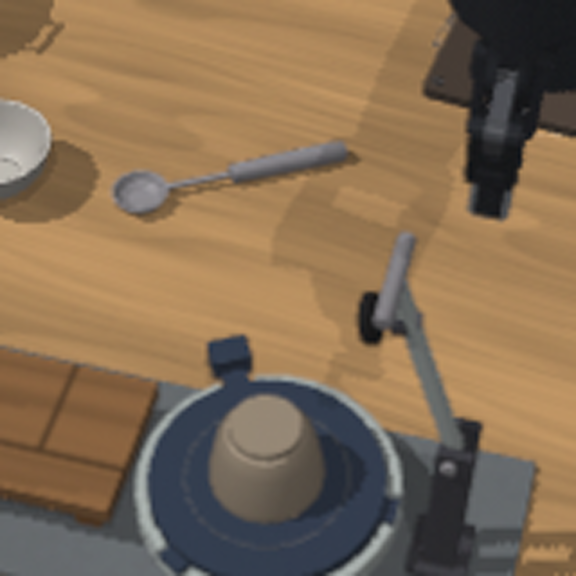

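Fingers are above and behind the bar (bar at (397,280), tips at (490,210)). Descend behind it.

Call:
move_arm([
  [[0,0,0,0,0,0.03,0.035],[0,0,0,0,0,0.06,0.035],[0,0,0,0,0,0.09,0.035],[0,0,0,0,0.0007,0.103,0.035],[0,0,0,0,0.0007,0.103,0.035]],
])

```text
time: 25.85
eef_pos: [0.5704, 0.0803, 0.2921]
tcp_rot: [0.664, 0.748, 0.001, -0.001]
contact_force: [-0.1, 0.1, -0.4]
opening: 0.41
```

```bash
python3 - <<'E'
from h import *
for ph in(1.275,1.2,1.1,1.0,.9,.8,.7,.6,.5):
    y,z=bar(ph);print(ph,end=" ");go(*st(0,y+.017,z-.014),1.69)
b=read_camera("scene")[90:250,170:330]
cv2.imwrite("pics/b3.png",cv2.resize(b[...,::-1],None,fx=3.6,fy=3.6,interpolation=cv2.INTER_CUBIC))
E
```

```text
1.275 turn [-0.  -0.2  0. ] shift [-0.0355  0.0011 -0.0019] from [0.5704 0.0803 0.2921] n 0.036
1.2 turn [-0.  -0.2  0. ] shift [-0.0472  0.0011  0.0022] from [0.5704 0.0803 0.2921] n 0.047
1.1 turn [-0.  -0.2  0. ] shift [-0.0623  0.0011  0.0088] from [0.5704 0.0803 0.2921] n 0.063
1.0 turn [-0.  -0.2  0. ] shift [-0.0766  0.0011  0.017 ] from [0.5704 0.0803 0.2921] n 0.078
0.9 turn [-0.  -0.2  0. ] shift [-0.0901  0.0011  0.0265] from [0.5704 0.0803 0.2921] n 0.094
0.8 turn [-0.  -0.2  0. ] shift [-0.1025  0.0011  0.0374] from [0.5704 0.0803 0.2921] n 0.109
0.7 turn [-0.  -0.2  0. ] shift [-0.1138  0.0011  0.0494] from [0.5704 0.0803 0.2921] n 0.124
0.6 turn [-0.  -0.2  0. ] shift [-0.1238  0.0011  0.0625] from [0.5704 0.0803 0.2921] n 0.139
0.5 turn [-0.  -0.2  0. ] shift [-0.1325  0.0011  0.0765] from [0.5704 0.0803 0.2921] n 0.153
```

View pics/b3.png

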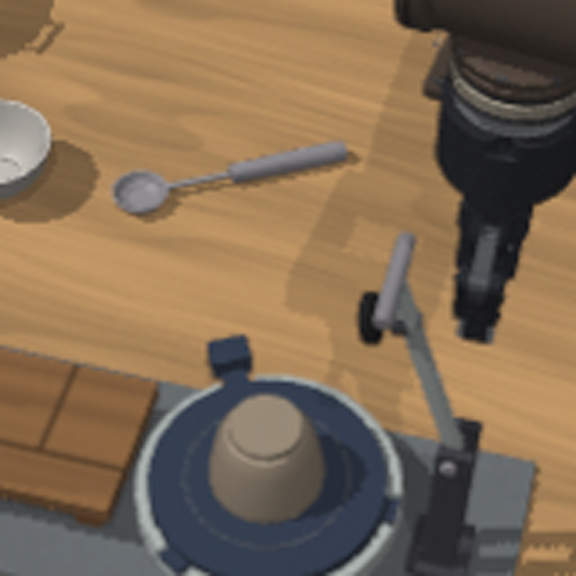

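Call:
move_arm([
  [[0,0,0,-0.015,0.001,-0.001,0.035],[0,0,0,-0.028,0.001,-0.002,0.035],[0,0,0,-0.0355,0.001,-0.002,0.035],[0,0,0,-0.041,0.001,0,0.035],[0,0,0,-0.047,0.001,0.002,0.035]],
])

```text
time: 26.52
eef_pos: [0.5779, 0.034, 0.2922]
tcp_rot: [0.663, 0.748, 0.003, -0.0]
contact_force: [0.4, 2.5, 1.3]
opening: 0.407
```

```bash
python3 - <<'E'
from h import *
print(get_state()["contact_force"])
for ph in(1.2,1.1,1.0,.9,.8,.7,.6):
    y,z=bar(ph);print(ph,end=" ");go(*st(0,y+.017,z-.014),1.69)
b=read_camera("scene")[90:250,170:330]
cv2.imwrite("pics/b4.png",cv2.resize(b[...,::-1],None,fx=3.6,fy=3.6,interpolation=cv2.INTER_CUBIC))
E
```

```text
[0.39024633 2.51176061 1.2602795 ]
1.2 turn [ 0.2 -0.2  0.1] shift [-0.0003 -0.0009  0.0024] from [0.5779 0.034  0.2922] n 0.003
1.1 turn [ 0.2 -0.2  0.1] shift [-0.0154 -0.0009  0.0091] from [0.5779 0.034  0.2922] n 0.018
1.0 turn [ 0.2 -0.2  0.1] shift [-0.0297 -0.0009  0.0172] from [0.5779 0.034  0.2922] n 0.034
0.9 turn [ 0.2 -0.2  0.1] shift [-0.0432 -0.001   0.0268] from [0.5779 0.034  0.2922] n 0.051
0.8 turn [ 0.2 -0.2  0.1] shift [-0.0556 -0.001   0.0376] from [0.5779 0.034  0.2922] n 0.067
0.7 turn [ 0.2 -0.2  0.1] shift [-0.0669 -0.0011  0.0496] from [0.5779 0.034  0.2922] n 0.083
0.6 turn [ 0.2 -0.2  0.1] shift [-0.0769 -0.0011  0.0627] from [0.5779 0.034  0.2922] n 0.099
```

View pics/b4.png

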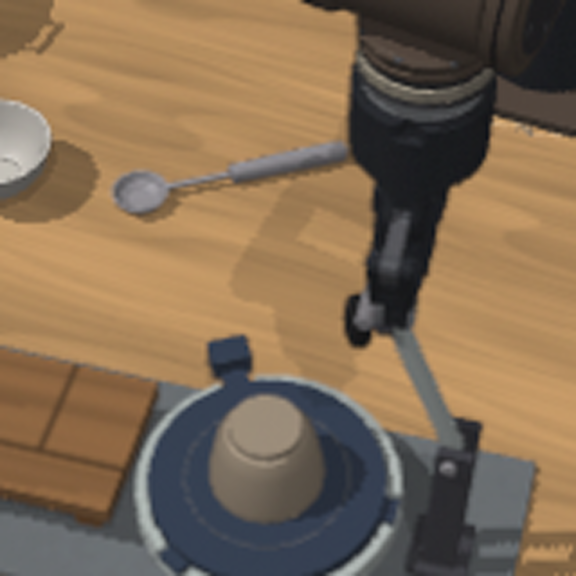

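The bar is being pushed (force ~2.5 N) and the arm has begun to lower. Continue along the arc.

Call:
move_arm([
  [[0,0,0,-0.008,-0.001,0.005,0.035],[0,0,0,-0.0154,-0.001,0.009,0.035],[0,0,0,-0.0225,-0.001,0.013,0.035],[0,0,0,-0.03,-0.001,0.017,0.035],[0,0,0,-0.0365,-0.001,0.022,0.035]],
])

```text
time: 27.2
eef_pos: [0.5811, -0.0036, 0.269]
tcp_rot: [0.664, 0.748, 0.002, -0.0]
contact_force: [0.5, 2.1, 0.6]
opening: 0.414
```

```bash
python3 - <<'E'
from h import *
print(get_state()["contact_force"])
for ph in(.95,.9,.85,.8,.75,.7,.6):
    y,z=bar(ph);print(ph,end=" ");go(*st(0,y+.017,z-.014),1.69)
b=read_camera("scene")[90:250,170:330]
cv2.imwrite("pics/b5.png",cv2.resize(b[...,::-1],None,fx=3.6,fy=3.6,interpolation=cv2.INTER_CUBIC))
E
```

```text
[0.53911364 2.11594098 0.61884935]
0.95 turn [ 0.1 -0.2  0. ] shift [ 0.0012  0.0004 -0.0012] from [ 0.5811 -0.0036  0.269 ] n 0.002
0.9 turn [ 0.1 -0.2  0. ] shift [-0.0054  0.0004  0.0038] from [ 0.5811 -0.0036  0.269 ] n 0.007
0.85 turn [ 0.1 -0.2  0. ] shift [-0.0117  0.0004  0.009 ] from [ 0.5811 -0.0036  0.269 ] n 0.015
0.8 turn [ 0.1 -0.2  0. ] shift [-0.0178  0.0004  0.0146] from [ 0.5811 -0.0036  0.269 ] n 0.023
0.75 turn [ 0.1 -0.2  0. ] shift [-0.0236  0.0004  0.0205] from [ 0.5811 -0.0036  0.269 ] n 0.031
0.7 turn [ 0.1 -0.2  0. ] shift [-0.0291  0.0003  0.0267] from [ 0.5811 -0.0036  0.269 ] n 0.039
0.6 turn [ 0.1 -0.2  0. ] shift [-0.0391  0.0003  0.0398] from [ 0.5811 -0.0036  0.269 ] n 0.056
```

View pics/b5.png

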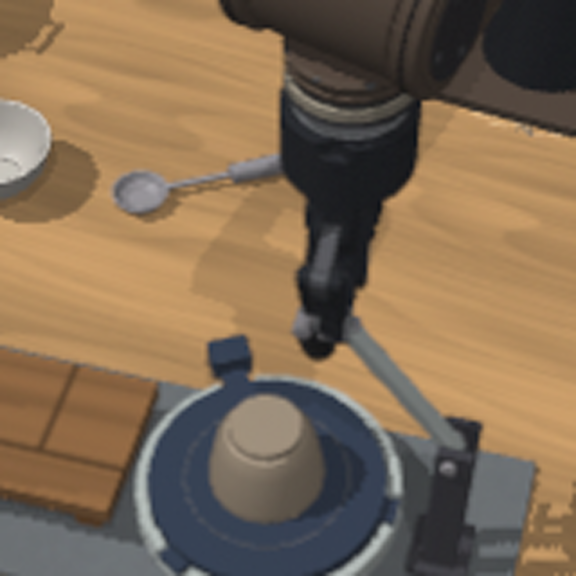

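Call:
move_arm([
  [[0,0,0,-0.006,0,0.004,0.035],[0,0,0,-0.012,0,0.009,0.035],[0,0,0,-0.018,0,0.0146,0.035],[0,0,0,-0.0236,0,0.0205,0.035],[0,0,0,-0.029,0,0.0267,0.035]],
])

```text
time: 27.88
eef_pos: [0.5846, -0.0336, 0.2412]
tcp_rot: [0.664, 0.748, 0.001, -0.0]
contact_force: [-0.7, 2.3, 1.4]
opening: 0.411
```

Call:
move_arm([
  [[0,0,0,-0.003,0,0.003,0.035],[0,0,0,-0.006,0,0.007,0.035],[0,0,0,-0.009,0,0.011,0.035],[0,0,0,-0.01,0,0.013,0.035],[0,0,0,-0.01,0,0.013,0.035]],
])

```text
time: 28.5
eef_pos: [0.5857, -0.0437, 0.2278]
tcp_rot: [0.664, 0.748, 0.001, -0.0]
contact_force: [0.7, 2.0, -0.5]
opening: 0.412
```

```bash
python3 - <<'E'
from h import *
print(get_state()["contact_force"])
for ph in(.65,.6):
    y,z=bar(ph);print(ph,end=" ");go(*st(0,y+.017,z-.014),1.69)
b=read_camera("scene")[90:250,170:330]
cv2.imwrite("pics/b6.png",cv2.resize(b[...,::-1],None,fx=3.6,fy=3.6,interpolation=cv2.INTER_CUBIC))
E
```

```text
[ 0.74267513  1.95580779 -0.45379579]
0.65 turn [ 0.1 -0.1 -0. ] shift [ 0.0062  0.0006 -0.008 ] from [ 0.5857 -0.0437  0.2278] n 0.01
0.6 turn [ 0.1 -0.1 -0. ] shift [ 0.0014  0.0006 -0.0014] from [ 0.5857 -0.0437  0.2278] n 0.002
```

View pics/b6.png

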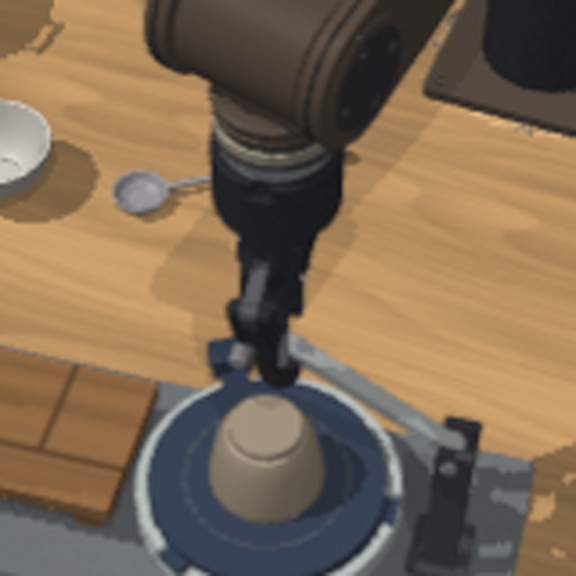

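Call:
move_arm([
  [[0,0,0,0.006,0,0,0.035],[0,0,0,0.007,0,-0.02,0.035],[0,0,0,0.007,0,-0.037,0.035],[0,0,0,-0.005,0,-0.037,0.035],[0,0,0,-0.015,0,-0.037,0.035]],
])

```text
time: 29.18
eef_pos: [0.5876, -0.0597, 0.2651]
tcp_rot: [0.664, 0.748, 0.001, 0.0]
contact_force: [0.2, 0.5, -0.6]
opening: 0.409
```

```bash
python3 - <<'E'
from h import *
print(get_state()["contact_force"])
for ph in(.58,.5,.4,.3,.2,.1,.05,.02,0):
    y,z=bar(ph);print(ph,end=" ");go(*st(0,y+.002,z+.006*np.cos(ph)),1.69)
b=read_camera("scene")[90:250,170:330]
x=cv2.resize(b[...,::-1],None,fx=3.6,fy=3.6,interpolation=cv2.INTER_CUBIC)
for ph,c in((.55,(0,0,255)),(.58,(0,255,0)),(.61,(255,0,0))):
    y,z=bar(ph);P=((proj("scene",[st(.035,y,z),st(-.035,y,z)])-[170,90])*3.6).astype(int);cv2.line(x,P[0].tolist(),P[1].tolist(),c,1)
cv2.imwrite("pics/b7.png",x)
E
```

```text
[ 0.21283387  0.51175528 -0.55616072]
0.58 turn [ 0.1 -0.  -0. ] shift [0.0006 0.0007 0.0197] from [ 0.5876 -0.0597  0.2651] n 0.02
0.5 turn [ 0.1 -0.  -0. ] shift [-0.0062  0.0007  0.0307] from [ 0.5876 -0.0597  0.2651] n 0.031
0.4 turn [ 0.1 -0.  -0. ] shift [-0.0134  0.0007  0.0453] from [ 0.5876 -0.0597  0.2651] n 0.047
0.3 turn [ 0.1 -0.  -0. ] shift [-0.019   0.0006  0.0606] from [ 0.5876 -0.0597  0.2651] n 0.064
0.2 turn [ 0.1 -0.  -0. ] shift [-0.0231  0.0006  0.0764] from [ 0.5876 -0.0597  0.2651] n 0.08
0.1 turn [ 0.1 -0.  -0. ] shift [-0.0256  0.0006  0.0927] from [ 0.5876 -0.0597  0.2651] n 0.096
0.05 turn [ 0.1 -0.  -0. ] shift [-0.0262  0.0006  0.1009] from [ 0.5876 -0.0597  0.2651] n 0.104
0.02 turn [ 0.1 -0.  -0. ] shift [-0.0264  0.0006  0.1058] from [ 0.5876 -0.0597  0.2651] n 0.109
0 turn [ 0.1 -0.  -0. ] shift [-0.0264  0.0006  0.1091] from [ 0.5876 -0.0597  0.2651] n 0.112
```

View pics/b7.png

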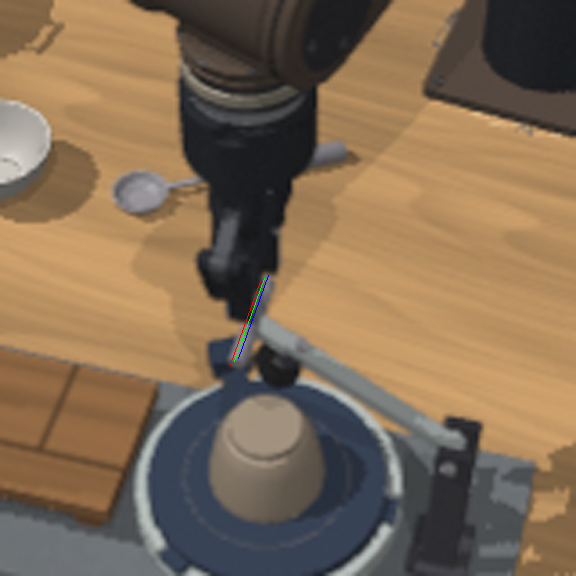

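Bar fits angle ≈0.58 and sits free just below the fingertips. Push down along the arc.

Call:
move_arm([
  [[0,0,0,0.003,0.0006,0.01,0.035],[0,0,0,0.002,0.0006,0.02,0.035],[0,0,0,-0.004,0.0006,0.031,0.035],[0,0,0,-0.008,0.0006,0.038,0.035],[0,0,0,-0.011,0.0006,0.045,0.035]],
])

```text
time: 29.85
eef_pos: [0.5892, -0.072, 0.2189]
tcp_rot: [0.664, 0.747, 0.0, -0.0]
contact_force: [-1.6, -2.0, 3.1]
opening: 0.407
```

```bash
cat > bl.py <<'E'
from h import *
import sys
print(get_state()["contact_force"])
for ph in map(float,sys.argv[2].split(",")):
    y,z=bar(ph);print(ph,end=" ");go(*st(0,y+.004,z+.006*np.cos(ph)),1.69)
b=read_camera("scene")[110:240,170:330]
x=cv2.resize(b[...,::-1],None,fx=4.5,fy=4.5,interpolation=cv2.INTER_CUBIC)
for ph,c in zip(map(float,sys.argv[3].split(",")),((0,0,255),(0,255,0),(255,0,0))):
    y,z=bar(ph);P=((proj("scene",[st(.035,y,z),st(-.035,y,z)])-[170,110])*4.5).astype(int);cv2.line(x,P[0].tolist(),P[1].tolist(),c,1)
cv2.imwrite(f"pics/{sys.argv[1]}.png",x)
E
python3 bl.py b8 .4,.3,.2,.15,.1,.05 .36,.4,.44
```

```text
[-1.5784288  -1.97237351  3.06258079]
0.4 turn [-0.  -0.  -0.1] shift [ 0.0011  0.0006 -0.0009] from [ 0.5892 -0.072   0.2189] n 0.002
0.3 turn [-0.  -0.  -0.1] shift [-0.0045  0.0006  0.0144] from [ 0.5892 -0.072   0.2189] n 0.015
0.2 turn [-0.  -0.  -0.1] shift [-0.0086  0.0007  0.0303] from [ 0.5892 -0.072   0.2189] n 0.031
0.15 turn [-0.  -0.  -0.1] shift [-0.0101  0.0007  0.0383] from [ 0.5892 -0.072   0.2189] n 0.04
0.1 turn [-0.  -0.  -0.1] shift [-0.0111  0.0007  0.0465] from [ 0.5892 -0.072   0.2189] n 0.048
0.05 turn [-0.  -0.  -0.1] shift [-0.0117  0.0007  0.0547] from [ 0.5892 -0.072   0.2189] n 0.056
```

View pics/b8.png

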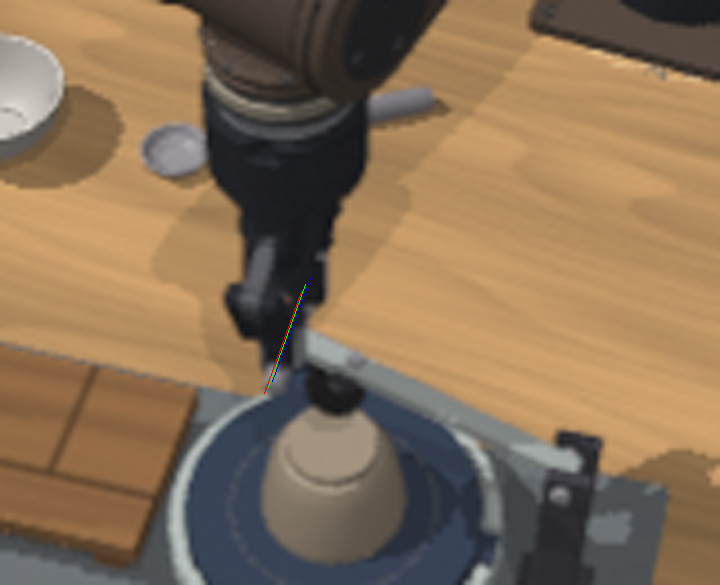

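Bar now about 0.42 rad; the force hints the tips sit toward the bar's front side, so lift a little, shift 6 mm back, and press on.

Call:
move_arm([
  [[0,0,0,0.001,0,-0.006,0.035],[0,0,0,0.007,0,-0.006,0.035],[0,0,0,0.006,0,0.004,0.035],[0,0,0,0.004,0,0.012,0.035],[0,0,0,0.002,0,0.02,0.035]],
])

```text
time: 30.52
eef_pos: [0.5892, -0.0706, 0.1977]
tcp_rot: [0.664, 0.747, 0.0, 0.0]
contact_force: [0.9, 0.1, 2.8]
opening: 0.408
```

```bash
python3 bl.py b9 .3,.2,.15,.1,.05 .26,.3,.34
```

```text
[0.85799907 0.13254158 2.84942861]
0.3 turn [ 0.   0.  -0.1] shift [-0.006   0.0005 -0.0068] from [ 0.5892 -0.0706  0.1977] n 0.009
0.2 turn [ 0.   0.  -0.1] shift [-0.0101  0.0005  0.009 ] from [ 0.5892 -0.0706  0.1977] n 0.014
0.15 turn [ 0.   0.  -0.1] shift [-0.0115  0.0005  0.0171] from [ 0.5892 -0.0706  0.1977] n 0.021
0.1 turn [ 0.   0.  -0.1] shift [-0.0125  0.0005  0.0253] from [ 0.5892 -0.0706  0.1977] n 0.028
0.05 turn [ 0.   0.  -0.1] shift [-0.0132  0.0005  0.0335] from [ 0.5892 -0.0706  0.1977] n 0.036
```

View pics/b9.png

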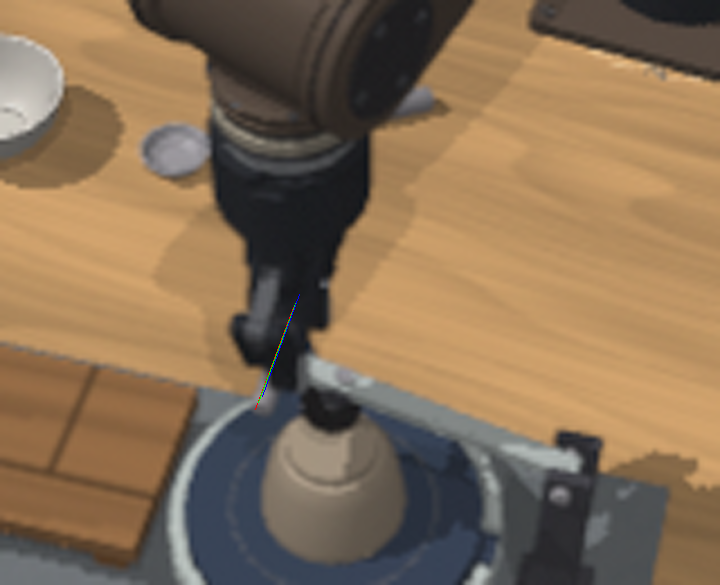

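Call:
move_arm([
  [[0,0,0,-0.002,0,0.006,0.035],[0,0,0,-0.003,0,0.012,0.035],[0,0,0,-0.004,0,0.018,0.035],[0,0,0,-0.005,0,0.024,0.035],[0,0,0,-0.005,0,0.028,0.035]],
])

```text
time: 31.2
eef_pos: [0.5889, -0.0756, 0.1677]
tcp_rot: [0.665, 0.747, -0.001, -0.001]
contact_force: [0.3, -0.4, 3.5]
opening: 0.412
```

```bash
python3 bl.py b10 .1,.05,.0 .08,.12,.16
```

```text
[ 0.29489046 -0.40186661  3.54547671]
0.1 turn [-0.1 -0.  -0.1] shift [-0.0075  0.0013 -0.0048] from [ 0.5889 -0.0756  0.1677] n 0.009
0.05 turn [-0.1 -0.  -0.1] shift [-0.0082  0.0013  0.0034] from [ 0.5889 -0.0756  0.1677] n 0.009
0.0 turn [-0.1 -0.  -0.1] shift [-0.0084  0.0014  0.0117] from [ 0.5889 -0.0756  0.1677] n 0.014
```

View pics/b10.png

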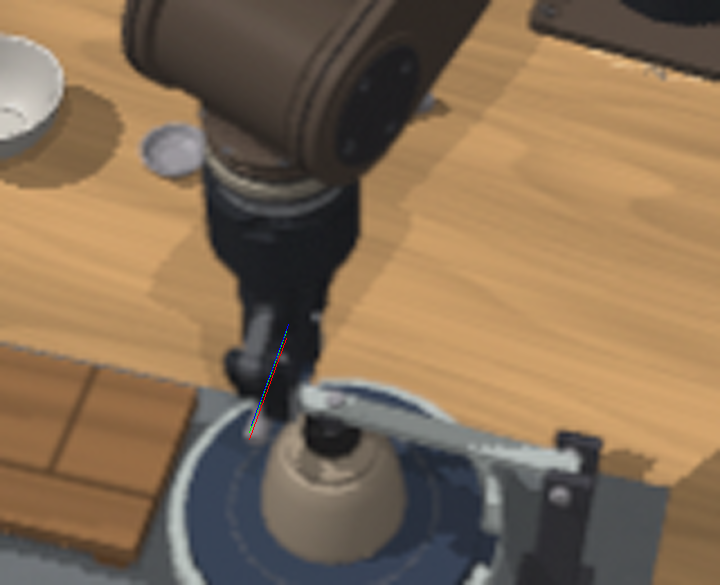

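Call:
move_arm([
  [[0,0,0,-0.001,0.001,0.003,0.035],[0,0,0,-0.001,0.001,0.006,0.035],[0,0,0,-0.001,0.001,0.009,0.035],[0,0,0,-0.001,0.001,0.0105,0.035],[0,0,0,-0.001,0.001,0.0105,0.035]],
])

```text
time: 31.88
eef_pos: [0.5897, -0.0763, 0.1566]
tcp_rot: [0.665, 0.747, -0.001, -0.001]
contact_force: [-1.4, 0.8, 3.2]
opening: 0.411
```

Call:
move_arm([
  [[0,0,0,0,0,0.001,0.035],[0,0,0,0,0,0.002,0.035],[0,0,0,0,0,0.003,0.035],[0,0,0,0,0,0.003,0.035],[0,0,0,0,0,0.003,0.035]],
])

```text
time: 32.5
eef_pos: [0.5898, -0.0764, 0.1538]
tcp_rot: [0.665, 0.747, -0.001, -0.001]
contact_force: [-3.9, 0.2, 4.9]
opening: 0.409
```

```bash
python3 bl.py b11 .1,.05,.0 -.03,.03
```

```text
[-3.8973124   0.17364066  4.86337257]
0.1 turn [-0.1 -0.1 -0.1] shift [-0.0066  0.0005 -0.0186] from [ 0.5898 -0.0764  0.1538] n 0.02
0.05 turn [-0.1 -0.1 -0.1] shift [-0.0073  0.0005 -0.0104] from [ 0.5898 -0.0764  0.1538] n 0.013
0.0 turn [-0.1 -0.1 -0.1] shift [-0.0075  0.0005 -0.0022] from [ 0.5898 -0.0764  0.1538] n 0.008
```

View pics/b11.png

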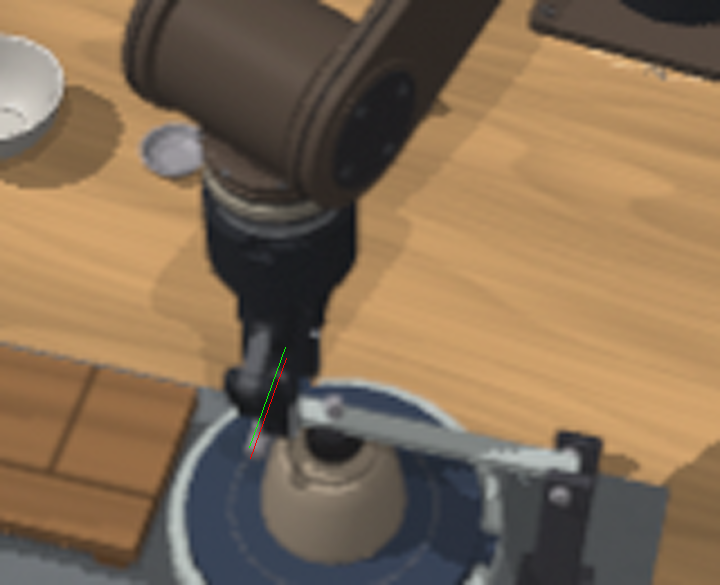

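Slight sideways force (−3.9 N in x), so a finger probably rubs the link; ease 1 mm to −x while pressing 3 mm further.

Call:
move_arm([
  [[0,0,0,0,-0.001,0.0,0.035],[0,0,0,0,-0.0015,0.001,0.035],[0,0,0,0,-0.0015,0.002,0.035],[0,0,0,0,-0.0015,0.003,0.035],[0,0,0,0,-0.0015,0.003,0.035]],
])

```text
time: 33.17
eef_pos: [0.5896, -0.0765, 0.1518]
tcp_rot: [0.665, 0.747, 0.001, 0.0]
contact_force: [-0.2, 1.5, 6.1]
opening: 0.409
```

Call:
move_arm([
  [[0,0,0,0,0,-0.01,0.035],[0,0,0,0,0,-0.03,0.035],[0,0,0,0,0,-0.06,0.035],[0,0,0,0,0,-0.1,0.035],[0,0,0,0,0,-0.13,0.035]],
])

```text
time: 33.8
eef_pos: [0.5898, -0.0768, 0.285]
tcp_rot: [0.665, 0.747, 0.001, 0.002]
contact_force: [1.3, -0.6, 0.1]
opening: 0.41
```

```bash
python3 - <<'E'
from h import *
print(get_state()["contact_force"])
b=read_camera("scene")[160:240,210:310]
x=cv2.resize(b[...,::-1],None,fx=7,fy=7,interpolation=cv2.INTER_CUBIC)
for ph,c in zip((-.04,0,.04),((0,0,255),(0,255,0),(255,0,0))):
    y,z=bar(ph);P=((proj("scene",[st(.035,y,z),st(-.035,y,z)])-[210,160])*7).astype(int);cv2.line(x,P[0].tolist(),P[1].tolist(),c,1)
cv2.imwrite(f"pics/b12.png",x)
E
```

```text
[ 1.28823441 -0.62053727  0.11086176]
```

View pics/b12.png

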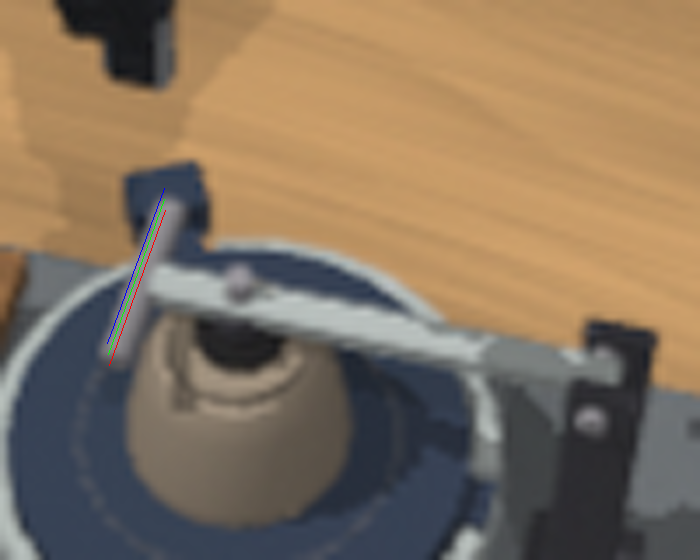

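Hold-down is level (≈0 rad); pressing force rose by ~3 N over the friction level. Move the arm clear and check everything.

Call:
move_arm([
  [[0,0,0,-0.03,0,-0.03,0.035],[0,0,0,-0.08,0,-0.04,0.035],[0,0,0,-0.14,0,-0.04,0.035],[0,0,0,-0.2,0,-0.04,0.035],[0,0,0,-0.26,0,-0.04,0.035]],
])

```text
time: 34.48
eef_pos: [0.6214, -0.3373, 0.3315]
tcp_rot: [0.665, 0.747, 0.003, 0.005]
contact_force: [0.4, -0.5, -0.3]
opening: 0.407
```

```bash
python3 - <<'E'
from h import *
S=read_camera("scene");Tp=read_camera("top")
def ring(r,z,c): return np.array([[c[0]+r*np.cos(t),c[1]+r*np.sin(t),z] for t in np.linspace(0,6.3,60)])
B=np.array([.58897,-.05144])
x=cv2.resize(S[140:250,170:330][...,::-1],None,fx=4.8,fy=4.8,interpolation=cv2.INTER_CUBIC)
for r,z,c in((.088,.062,B),(.042,.065,B),(.026,.127,B)):
    cv2.polylines(x,[((proj("scene",ring(r,z,c))-[170,140])*4.8).astype(np.int32)],False,(0,0,255),1)
cv2.imwrite("pics/f1.png",x)
cv2.imwrite("pics/f2.png",cv2.resize(Tp[90:220,175:385][...,::-1],None,fx=3.7,fy=3.7,interpolation=cv2.INTER_CUBIC))
cv2.imwrite("pics/f3.png",cv2.resize(S[...,::-1],None,fx=1.5,fy=1.5))
print(get_state()["eef_pos"],get_state()["contact_force"])
for q in("trim_tool","tray","cup","bat","pad"):
    for c in("scene","top"): print(q,c,[(np.round(r["centre"],1),round(r["p"],2)) for r in pinpoint(c,q)[:2]])
E
```

```text
[ 0.62033148 -0.34139909  0.32940271] [-0.20596366  1.34337966 -0.87949874]
trim_tool scene [(array([392.9, 248.5]), 0.69)]
trim_tool top [(array([122.2, 196. ]), 0.67)]
tray scene [(array([403.8, 255.2]), 0.83)]
tray top [(array([108.2, 189.2]), 0.58)]
cup scene [(array([244.3, 223.1]), 0.9), (array([416.6, 250.3]), 0.22)]
cup top [(array([258.8, 162.6]), 0.7)]
bat scene [(array([241.9, 224.9]), 0.63), (array([172.9, 204.3]), 0.36)]
bat top [(array([253.5, 156.1]), 0.78)]
pad scene [(array([242.5, 208.9]), 0.65)]
pad top [(array([252.8, 152. ]), 0.37)]
```

View pics/f1.png

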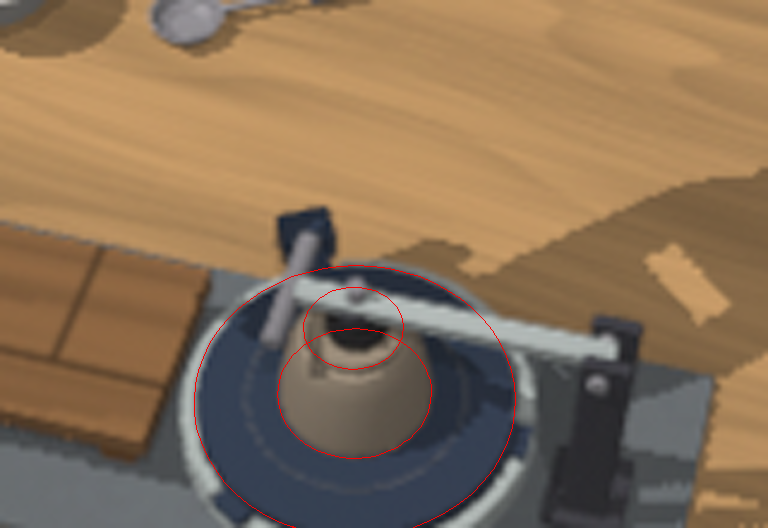

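View pics/f2.png

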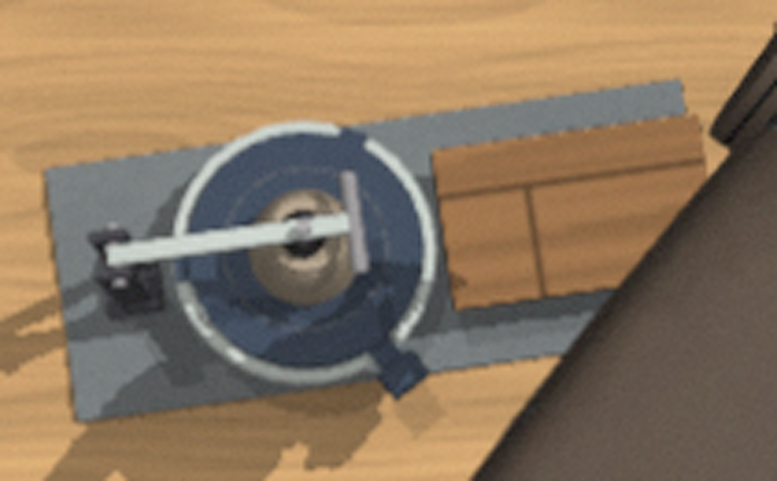

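View pics/f3.png

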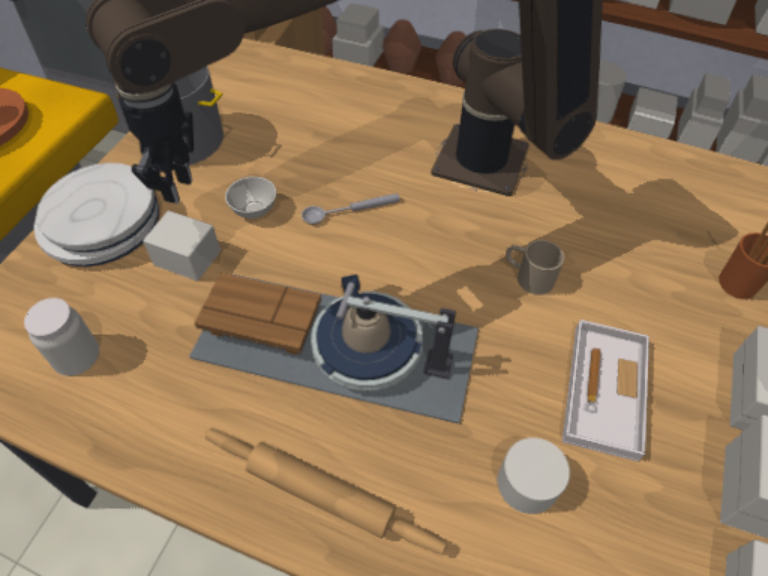

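```bash
python3 - <<'E'
from h import *
s=get_state();print(s["time"],np.abs(s["dq"]).max());print(ticket.sign_off())
E
```

```text
35.075 0.00672906805793617
the job is handed in; nothing more can be done
None
```

All four steps are done in order and the job is handed in at about 35 s of the 72 s allowed. Sign-off gave no verdict.

- **Trimming tool:** it lies in the tray beside the rib, let go. It came down harder than planned: the wrist read about 26 N as it met the tray floor.
- **Bat:** I turned it by the ear until it dropped. Its top sank by about the expected 8 mm in the picture, its tabs sit in the slots, and the push force fell to zero.
- **Cup:** I pushed it with two spread fingertips, and readings between moves stayed around 1.5–2.5 N. The final picture overlays put it within about 2 mm of the bat's middle, and it looks upright.
- **Hold-down:** it is lowered to about 0 rad. I inferred the pad contact from the bar force, which rose from about 3 N to 6 N over the last few millimetres (roughly 3 N at the pad); I did not measure it directly.
- **Clear of the robot:** in the last pictures the arm touches nothing, and the other pots, moulds and tools look unmoved.

**Disagreements:**
- The two cameras differ by up to 5 mm in absolute position, so I centred the cup relative to the bat within the scene camera alone.
- A sideways force of about 4 N showed briefly while I lowered the hold-down, probably a finger rubbing the arm. It went away after a 1.5 mm shift.

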